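Fit the retaining ring of the mould turntable

ROBOT

A 7-joint arm with a two-finger parallel gripper is mounted at the origin on the work surface. World frame = base frame: x ahead of the robot, y to its left, z up, the work surface at z = 0. Lengths are in mm, angles in rad, forces in N, time in s.
With the tool pointing down it reaches from about 400 to 750 mm from the base axis. Payload 19.5 kg.
Tool frame: the origin (TCP) lies midway between the tips of the shut fingers; the grasp point (between the pads) lies 19 mm behind it (robot.grip_point_offset is the distance from the TCP to the grasp point, in mm); z points along the fingers, x is the direction in which the jaws open and shut, and the axes are right-handed (so a half turn about z gives the same grasp; the last joint's range is limited). The gripper opens to 85 mm and grips with 20 to 120 N. Pads are 22 mm wide; open, the fingers measure 114 mm over their backs; the gripper's body (76 mm by 85 mm) begins 54 mm behind the grasp point. The pads swing forward as they close: fully open they stand 13 mm farther back than shut.
Start: joints at [1.134, 0.707, -0.028, 1.485, 0.022, 0.951, -0.075], TCP at [221.149, -530.743, 231.268] pointing down, gripper open.
Joint ranges: [-2.71, 2.71], [-0.32, 2.16], [-1.57, 1.52], [0, 2.45], [-1.46, 4.6], [0, 2.02], [-2.83, 2.83]. Speed limits (rad/s): [1.89, 1.89, 2.57, 2.57, 3.01, 3.01, 3.01].

INTERFACE

Orientations are given as a unit quaternion [x, y, z, w].
In Python, from rig import robot gives the robot as it stands.
- The arm moves only by the shell command python3 -m crank 'ROWS' [FORCE]. ROWS is JSON, a list of rows, each a list of 3 entries, a list of its own where there are three numbers: the shift along the tool's x, y, z in cm, then the turn, a rotation vector about the tool's x, y, z in rad, then the opening, from -1 (shut) to 1 (fully open), so that 0 is half open. A call has 1 to 12 rows; each row shifts and turns the commanded pose from where the row before left it, along the tool's axes as they then stand; what a row does not reach is not made up. A row lasts 1/12 s, in which the tool goes at most 41.7 mm and 7.16 degrees, less where a joint would pass 70% of its speed; a pose out of reach is approached as far as the arm can. A call with a gripper value outside its range is refused whole. The fingers move at their own pace and stop on an object; FORCE is the grip in N (left out, the last holds). Time passes only in rows, so rows that do not move let the fingers close. It gives the time, the measured TCP pose, the force and the opening at its end, in the units of the state.
- robot.read_state(): the state, without advancing time (a new reading comes with each control period).
- robot.camera(name): name is "side" or "top"; returns (picture, depth): 400x640x3 uint8, red, green, blue; 400x640 float32, mm along the optical axis (not along the pixel's ray), 0 where there is no reading.
- robot.get_calibration(name): a dict with "fx", "fy", "cx", "cy" (pixels), "extrinsics" (4x4, takes a point from world to camera coordinates). Camera axes: x right, y down, z forward; pixel columns grow to the right and rows downward; lengths in mm; the calibration is good to about 2 mm. A picture is of the moment at which its call begins. get_calibration takes no time and is no camera call.
- robot.hand_in(): hands the job in, once; it reports no verdict.
The state is a dict: "time": time; "q": joint angles; "qd": joint speeds; "joint_torque": joint torques, N m; "position": TCP position; "eef_rot": TCP orientation; "contact_force": force on the tool from outside, world axes, zero at the start; "torque": the same for the moment, N m; "finger_gap": finger opening in mm.
Only numpy, scipy, OpenCV 4.12 (cv2) and the standard library are available. Lean on these libraries where they do the work, as an engineer would, in place of code of your own. Each camera call takes 0.05 s, during which the arm holds its last target.

TASK

Fit the spring retaining ring on the mould turntable's spindle: take the ring pliers from the wooden block, put their tips between the notched ends of the ring on the light board, spread the ring just enough to pass over the spindle, slide it down, press the sprung head gently down with it until the groove is clear (about 8 N is enough, never more than 20 N), and let the ring close into the groove so that it holds the head down. Do not overspread the ring or handle it with the fingers; then put the pliers back upright in their block and leave the other things on the bench where they are.

Things in the scene. Friction and masses are not known exactly. Their poses are not given: they have to be found in the camera images.
- tool_block: Wooden block 76 x 110 mm, 77 mm high, fixed. Origin: centre of its underside. A well right through it at the centre (24 mm along x, 30 mm along y) holds the pliers, which rest with their shoulders on its top, handles side by side along the block's y.
- pliers_grip (a point): Point midway between the red handles of the loose upright ring pliers, 150 mm above their tip ends (8 mm above the bench in the block), z up, handles and tips at +-y. Handles 60 mm over the outside here, 68 mm at their tops 21 mm higher, 15 mm wide. Pivot 75 mm above the tip ends. Two round 3.5 mm tips, 3 mm long below a flat step. Squeezing spreads them. 0.18 kg. Moves with the +y half.
- pliers_arm (a joint): Squeeze angle between the two plier halves, rad. 0 = released: tip centres 6.6 mm apart. Each mm squeezed off the handles' width at the grip point moves the tips about 1 mm apart, so hold them lightly until the tips are in the ring. At 0.36 rad handles and tips stand vertical, handles 34 mm over the outside, tip centres 34 mm apart. Return spring at the handles: 4 N released, 8 N at 0.36.
- board: Light wooden board 150 x 150 mm, 14 mm thick, fixed; the ring lies flat on it. Origin: centre of its underside.
- ring_c (a point): Centre of the loose bright steel retaining ring, half-way up its 4 mm thickness, about 65 mm across; z up. Its gap faces +x: the ends have open V notches, in which the plier tips' centres come to sit 31 mm from this point along x, at y = +-7.7 mm when free. Its two arms spread about its back (x = -31). Spread to q rad, tip centres lie 15.3 + 62 q mm apart, 29 mm ahead of the ring's middle. 0.03 kg. Moves with the +y arm.
- ring_arm (a joint): Angle by which the ring is spread about its back, rad. 0 = free. At 0.25 it just passes the 50 mm spindle; 0.28 to 0.34 gives 1 to 2 mm all round; over 0.45 it is overspread and spoilt. Closed in the groove 0.06 to 0.1, on the plain spindle 0.2. Springs back with about 9 N at the tips at 0.3 rad.
- turntable: Round cast foot of the mould turntable, fixed; origin: centre of its underside, on the axis of the upright spindle. Spindle 50 mm in diameter, top about 89 mm above the bench with a 4 mm high cone, then 9 mm of land, then the groove, 6 mm high and 2.3 mm deep. The spindle stands on shims: all its heights are up to 6 mm higher or lower, not measured.
- head (a joint): Travel of the head on its wave spring, m, down from its rest. Its flat brass face (100 mm across, round the spindle, green 200 mm wheel outside and 4 mm lower) is about 75 mm above the bench at rest, covering most of the groove. Pushing it takes 4 N to start and 8.5 N at its stop (0.005, groove clear). Under the fitted ring it stays at about 0.003; at 0 it is up.
- brush_pot: Dark iron pot of 76 mm diameter, 85 mm high, with brushes standing in it (about 180 mm high). Loose; leave alone. Origin: centre of its underside.
- kettle_lid: Cast-iron kettle lid, 100 mm across, 40 mm high with its knob. Loose; leave alone. Origin: centre of its underside.
- grease_tin: Grease tin with a yellow band, 60 mm across, 45 mm high. Loose; leave alone. Origin: centre of its underside.

How it is judged (in metres and radians):
On the way, in this order (a step that is already met when the one before it is completed fails the run):
1. the ring is lifted off its board on the spread pliers (height (world z) of ring_c above 0.035 m and value of joint ring_arm above 0.1 rad and contact force between pliers and ring above 0.5 N), for 0.2 s.
2. the ring has closed into the groove and holds the head down (value of joint ring_arm below 0.15 rad and value of joint head above 0.0018 m and horizontal distance between ring_c and turntable below 0.005 m and angle between ring_c's own z axis and vertical below 0.08 rad), for 0.2 s.
At the end, for the whole second after the job is handed in: The ring lies flat in the groove (within 5 mm of the spindle axis, tilt under 0.08 rad, spread under 0.15 rad) and holds the head down by more than 1.8 mm; the pliers stand released, upright and still in their block, within 25 mm of its centre, grip point 145 to 175 mm above the bench (all of step 2 and horizontal distance between pliers_grip and tool_block below 0.025 m and height (world z) of pliers_grip between 0.145 and 0.175 m and angle between pliers_grip's own z axis and vertical below 0.2 rad and linear speed of pliers below 0.02 m/s); the robot touches nothing.
It fails at once if the ring is overspread (value of joint ring_arm above 0.45 rad).
It fails at once if the ring presses on the head with more than 20 N (contact force between ring and head above 20 N).
It fails at once if the fingers handle the ring (contact force between the fingers and ring above 1 N).
It fails at once if another thing on the bench is moved by more than 20 mm (distance of any of brush_pot, kettle_lid, grease_tin from where it was at the start of the episode above 0.02 m).
It also fails if it takes over 72 s, if anything falls off the work surface, if the arm or the gripper's body presses on something with over 40 N, if the wrist force passes 120 N, or if a joint passes its speed limit or range.

## Working session

There is one attempt and no reset: what is moved stays moved. The work goes in short steps, Python scripts to look and compute and a shell command to move; the robot and the scene stay as the last step left them, time stands still between calls to the robot, and variables do not carry over. Pictures are saved under pics/ and viewed, and the job is handed in when it is done.

```bash
ls; mkdir -p pics
cat > h.py <<'E'
import numpy as np, cv2
from rig import robot
def snap(n,tag):
    p,d=robot.camera(n); cv2.imwrite(f'pics/{tag}.png',p[:,:,::-1]); np.savez(f'pics/{tag}.npz',p=p,d=d); return p,d
def pts(n,d):
    c=robot.get_calibration(n); v,u=np.mgrid[0:400,0:640]
    P=np.stack([(u-c['cx'])/c['fx']*d,(v-c['cy'])/c['fy']*d,d],-1)
    E=np.array(c['extrinsics']); return (P-E[:3,3])@E[:3,:3]
def proj(n,X):
    c=robot.get_calibration(n);E=np.array(c['extrinsics']);X=np.atleast_2d(X)@E[:3,:3].T+E[:3,3]
    return np.stack([c['fx']*X[:,0]/X[:,2]+c['cx'],c['fy']*X[:,1]/X[:,2]+c['cy']],-1)
def ray(n,u,v,z):
    c=robot.get_calibration(n);E=np.array(c['extrinsics']);R=E[:3,:3]
    o=-R.T@E[:3,3]; r=R.T@np.array([(u-c['cx'])/c['fx'],(v-c['cy'])/c['fy'],1]); return o+r*(z-o[2])/r[2]
E
python3 - <<'E'
from h import *
for n in('side','top'):
    snap(n,n+'0'); c=robot.get_calibration(n); print(n,c)
s=robot.read_state(); print(s['position'],s['eef_rot'],s['finger_gap'],s['time'],s['contact_force'],robot.grip_point_offset)
E
```

```text
pics
side {'fx': 394.0589958274866, 'fy': 394.0589958274866, 'cx': 313.63442815797305, 'cy': 200.12417790809053, 'extrinsics': array([[-8.18554940e-01, -5.74019464e-01,  2.16671296e-02,
         4.84609345e+02],
       [-3.85130481e-01,  5.20430986e-01, -7.62119480e-01,
         3.25962120e+02],
       [ 4.26195170e-01, -6.32181337e-01, -6.47073747e-01,
         7.82802155e+02],
       [ 0.00000000e+00,  0.00000000e+00,  0.00000000e+00,
         1.00000000e+00]])}
top {'fx': 460.3171681112626, 'fy': 460.3171681112626, 'cx': 317.8140248769654, 'cy': 198.95778181672455, 'extrinsics': array([[-1.20268335e-02, -9.99918306e-01,  4.32851974e-03,
        -1.55127921e+01],
       [-9.82563887e-01,  1.10146643e-02, -1.85598722e-01,
         5.99803329e+02],
       [ 1.85535883e-01, -6.48521210e-03, -9.82616089e-01,
         1.01602958e+03],
       [ 0.00000000e+00,  0.00000000e+00,  0.00000000e+00,
         1.00000000e+00]])}
[ 221.07702951 -530.55814757  230.89176527] [ 8.32056805e-01 -5.54690224e-01 -4.00646504e-04 -2.58606651e-04] 85.37429446639588 0.1 [-0.23182459  0.37737312  0.54019161] 18.700000000000003
```

View pics/side0.png

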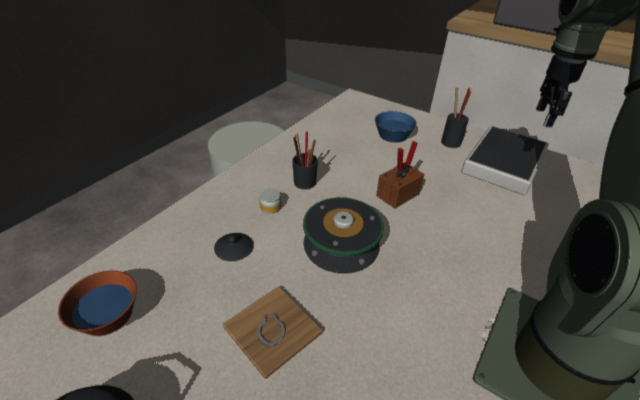

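View pics/top0.png

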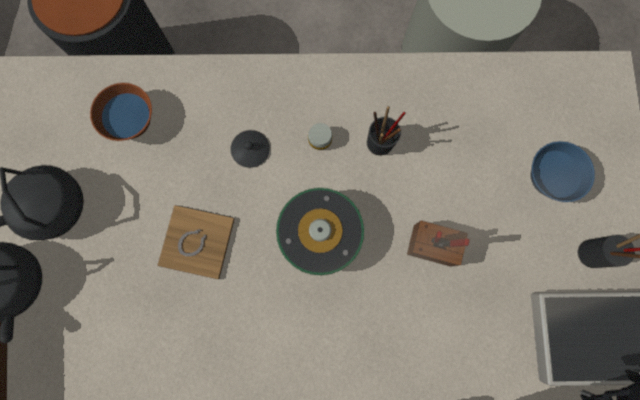

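Run:
```python
from h import *
a=np.load('pics/top0.npz');b=np.load('pics/side0.npz')
def crop(p,x,y,w,h,s): return cv2.resize(p[y:y+h,x:x+w,::-1],(w*s,h*s),interpolation=cv2.INTER_CUBIC)
A=np.hstack([crop(a['p'],150,195,100,95,4),crop(a['p'],395,205,100,95,4)])
B=np.hstack([crop(b['p'],220,282,100,95,4),crop(b['p'],360,130,100,95,4)])
cv2.imwrite('pics/z0.png',np.vstack([A,B])[:600] if 0 else cv2.resize(np.vstack([A,B]),(632,600)))
P=pts('top',a['d']);
for u,v in[(205,215),(320,220),(320,205),(320,230),(420,233),(320,200),(290,225)]: print(u,v,P[v,u].round(1))
```

```text
205 215 [571.7 249.5  11.4]
320 220 [544.5 -26.5  95.7]
320 205 [581.9 -27.2  75.4]
320 230 [522.1 -26.2  95.8]
420 233 [ 515.1 -252.    75.6]
320 200 [593.7 -27.3  74.4]
290 225 [536.6  41.2  76.5]
```

View pics/z0.png

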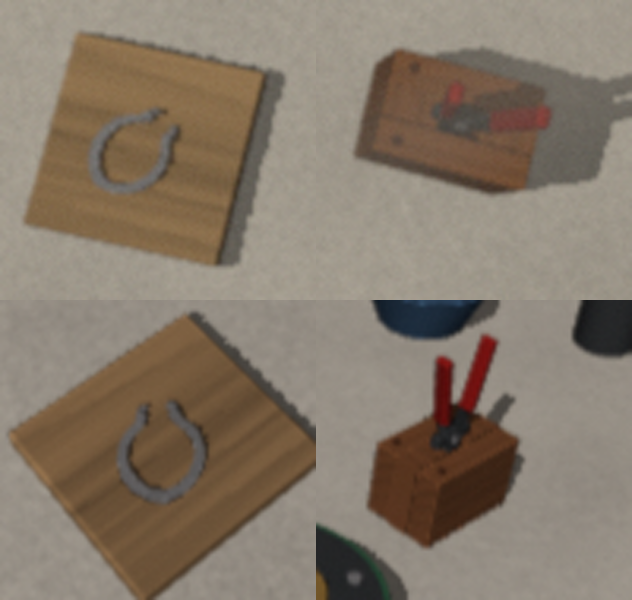

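```bash
cat > m.py <<'E'
from h import *
from scipy.optimize import least_squares
def circ(X):
    f=lambda p:np.hypot(X[:,0]-p[0],X[:,1]-p[1])-p[2]
    r=least_squares(f,[*X.mean(0)[:2],50],loss='soft_l1',f_scale=1.); return r.x,np.sqrt(np.mean(r.fun**2))
for n in('top','side'):
    z=np.load(f'pics/{n}0.npz');p=z['p'];d=z['d'];P=pts(n,d)
    hsv=cv2.cvtColor(p,cv2.COLOR_RGB2HSV);H,S,V=[hsv[...,i].astype(int) for i in range(3)]
    def near(x,y,r): return np.hypot(P[...,0]-x,P[...,1]-y)<r
    def rp(m,zz): v,u=np.nonzero(m); return np.array([ray(n,a,b,zz) for a,b in zip(u,v)])
    print('==',n)
    # bench, board heights
    for nm,x,y in(('bench',450,130),('bench2',500,-130),('bench3',640,150)): 
        print(nm,np.median(P[near(x,y,25)][:,2]).round(2))
    # board mask
    m=(near(515,270,130)&(S>70)&(P[...,2]>-6)&(P[...,2]<30)&(H<30)).astype(np.uint8)
    m=cv2.morphologyEx(m,cv2.MORPH_CLOSE,np.ones((25,25)))
    c=max(cv2.findContours(m,0,1)[0],key=cv2.contourArea)[:,0]
    X=np.array([ray(n,a,b,14.) for a,b in c])
    R=cv2.minAreaRect(X[:,:2].astype(np.float32)); print('board',R,'z',np.median(P[m>0][:,2]))
    bx,by=R[0]
    # ring
    m2=near(bx,by,60)&(S<60)&(P[...,2]>-6)
    X=rp(m2,17.)[:,:2]; q,e=circ(X); print('ring',q,e,len(X))
    an=np.degrees(np.arctan2(X[:,1]-q[1],X[:,0]-q[0])); an=np.sort(an); g=np.diff(np.r_[an,an[0]+360]); k=g.argmax(); print('gap mid',an[k]+g[k]/2,'w',g[k])
    # turntable: brass / wheel
    br=near(525,-26,60)&(H>12)&(H<28)&(S>110)&(P[...,2]>60)
    print('brass z',np.median(P[br][:,2]),br.sum())
    sp=near(525,-26,30)&(P[...,2]>85)
    zt=np.median(P[sp][:,2]); print('spindle top z',zt,np.percentile(P[sp][:,2],[5,50,95]),sp.sum())
    wh=near(525,-26,150)&(P[...,2]>62)
    cc=max(cv2.findContours(wh.astype(np.uint8),0,1)[0],key=cv2.contourArea)[:,0]
    X=np.array([ray(n,a,b,71.) for a,b in cc])[:,:2]; print('wheel',circ(X))
    cc=max(cv2.findContours(cv2.morphologyEx(br.astype(np.uint8),cv2.MORPH_CLOSE,np.ones((5,5))),0,1)[0],key=cv2.contourArea)[:,0]
    X=np.array([ray(n,a,b,75.) for a,b in cc])[:,:2]; print('brass',circ(X))
    cc=max(cv2.findContours(sp.astype(np.uint8),0,1)[0],key=cv2.contourArea)[:,0]
    X=np.array([ray(n,a,b,91.) for a,b in cc])[:,:2]; print('spindle',circ(X))
    # block
    bl=near(500,-290,90)&(P[...,2]>68)&(P[...,2]<86)&(S>60)&(H<20)
    red=near(500,-290,120)&((H<6)|(H>174))&(S>150)&(P[...,2]>95)
    m=cv2.morphologyEx((bl).astype(np.uint8),cv2.MORPH_CLOSE,np.ones((9,9)))
    cc=max(cv2.findContours(m,0,1)[0],key=cv2.contourArea)[:,0]
    X=np.array([ray(n,a,b,77.) for a,b in cc]); print('block',cv2.minAreaRect(X[:,:2].astype(np.float32)),'z',np.median(P[bl][:,2]))
    nn,l,st,ce=cv2.connectedComponentsWithStats(red.astype(np.uint8))
    for i in range(1,nn):
        if st[i,4]>8:
            Q=P[l==i]; print('red',st[i],ce[i].round(1),'z',np.percentile(Q[:,2],[5,95]).round(0),'low',Q[Q[:,2]<np.percentile(Q[:,2],30)].mean(0).round(1),'high',Q[Q[:,2]>np.percentile(Q[:,2],70)].mean(0).round(1))
    o=p.copy(); o[m>0]=(0,255,0);o[red]=(0,0,255);o[br]=(255,0,255);o[m2]=(255,0,0);o[sp]=(0,255,255)
    cv2.imwrite(f'pics/o_{n}.png',o[:,:,::-1])
E
python3 m.py
```

```text
== top
bench -0.51
bench2 1.39
bench3 -0.44
board ((508.6846618652344, 268.31842041015625), (149.59486389160156, 148.64071655273438), 77.05655670166016) z 13.546125194519222
ring [504.13217582 279.37711013  27.03432369] 3.4674582921528487 232
gap mid -46.086432158527046 w 24.770259191383687
brass z 80.03139360711009 1128
spindle top z 93.56490535196562 [89.23876423 93.56490535 96.63645892] 396
wheel (array([525.39498029, -25.02743344,  98.95020067]), np.float64(0.6337257446716114))
brass (array([524.44086939, -25.97709541,  49.42739494]), np.float64(0.6759484701406206))
spindle (array([524.70323337, -25.10589099,  24.06734485]), np.float64(0.677212017869461))
block ((494.2382507324219, -294.64459228515625), (111.8710708618164, 76.46604919433594), 73.99264526367188) z 76.44964059428969
== side
bench -2.31
bench2 73.85
bench3 -2.79
board ((504.6458740234375, 274.16741943359375), (151.15989685058594, 152.06675720214844), 76.89530181884766) z 11.559434167273725
ring [502.07951643 282.50077357  27.1094995 ] 3.4358913692472766 266
gap mid -44.58124753622333 w 26.392654185912075
brass z 77.81262472150041 632
spindle top z 91.5102121033902 [87.13402904 91.5102121  94.05824003] 239
wheel (array([522.09733735, -22.45110789, 100.43564575]), np.float64(1.3876253464532686))
brass (array([524.29118669, -26.61054936,  50.13784061]), np.float64(0.9233436558284759))
spindle (array([521.00794591, -20.34715626,  24.44677435]), np.float64(1.0022935319769468))
block ((489.56756591796875, -286.5851745605469), (117.64019775390625, 80.15532684326172), 74.1360092163086) z 74.25181032565968
red [405 142  12  24 107] [410.7 153.2] z [109. 171.] low [ 486.4 -308.2  115.2] high [ 483.9 -317.1  164.6]
red [397 148   6  22  98] [399.9 158.8] z [109. 172.] low [ 495.  -272.6  114.8] high [ 498.4 -264.3  166.2]
```

```bash
sed -i 's/a,b,71\.)/a,b,76.)/; s/a,b,75\.)/a,b,80.)/; s/rp(m2,17\.)/rp(m2,18.)/' m.py; python3 m.py | grep -E "==|wheel|brass|spindle|board|block|ring|gap"
python3 - <<'E'
from h import *
s=robot.read_state()
from scipy.spatial.transform import Rotation as R
r=R.from_quat(s['eef_rot']).as_matrix();print(r.round(4))
E
```

```text
== top
board ((508.6846618652344, 268.31842041015625), (149.59486389160156, 148.64071655273438), 77.05655670166016) z 13.546125194519222
ring [504.03752315 279.10718417  27.00962769] 3.46427743159404 232
gap mid -46.086428526612536 w 24.77030671829113
brass z 80.03139360711009 1128
spindle top z 93.56490535196562 [89.23876423 93.56490535 96.63645892] 396
wheel (array([524.79451191, -24.98167027,  98.47385014]), np.float64(0.6306741070210732))
brass (array([523.84277392, -25.92661832,  49.18853802]), np.float64(0.6726811776445526))
spindle (array([524.70323337, -25.10589099,  24.06734485]), np.float64(0.677212017869461))
[[ 3.846e-01 -9.231e-01 -4.000e-04]
 [-9.231e-01 -3.846e-01  9.000e-04]
 [-1.000e-03  0.000e+00 -1.000e+00]]Traceback (most recent call last):
  File "m.py", line 43, in <module>
    X=np.array([ray(n,a,b,77.) for a,b in cc]); print('block',cv2.minAreaRect(X[:,:2].astype(np.float32)),'z',np.median(P[bl][:,2]))
                ~~~^^^^^^^^^^^
  File "h.py", line 13, in ray
    c=robot.get_calibration(n);E=np.array(c['extrinsics']);R=E[:3,:3]
ValueError: time passes only in moves, steps and waits
```

Run:
```python
import cv2,numpy as np
a=cv2.imread('pics/o_top.png');b=cv2.imread('pics/o_side.png')
c=np.hstack([cv2.resize(a[170:290,140:480],None,fx=2.3,fy=2.3)])
d=cv2.resize(b[120:390,210:440],None,fx=1.3,fy=1.3)
o=np.zeros((c.shape[0]+d.shape[0],800,3),np.uint8);o[:c.shape[0],:min(800,c.shape[1])]=c[:,:800];o[c.shape[0]:,:d.shape[1]]=d
cv2.imwrite('pics/o1.png',o[:600]);print(o.shape)
```

```text
(627, 800, 3)
```

View pics/o1.png

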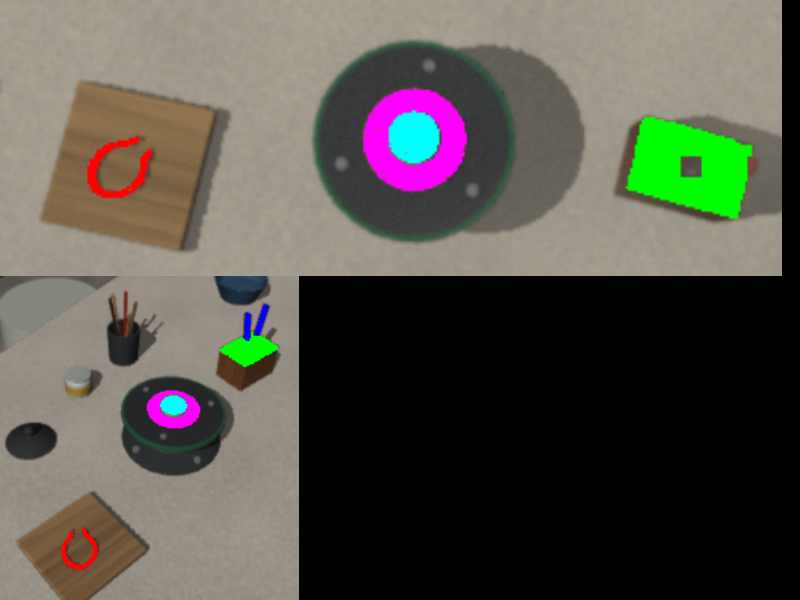

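```bash
python3 - <<'E'
from h import *
import pickle
pickle.dump({'side':robot.get_calibration('side')},open('c1.pkl','wb'))
E
python3 - <<'E'
from h import *
import pickle
d=pickle.load(open('c1.pkl','rb'));d['top']=robot.get_calibration('top');pickle.dump(d,open('cal.pkl','wb'))
E
sed -i 's/robot.get_calibration(n)/CAL[n]/; s/^from rig import robot/from rig import robot\nimport pickle,os\nCAL=pickle.load(open("cal.pkl","rb")) if os.path.exists("cal.pkl") else {}/' h.py
cat > d.py <<'E'
import sys
from h import *
from scipy.spatial.transform import Rotation as R
def st():
    s=robot.read_state();M=R.from_quat(s['eef_rot']).as_matrix();return s,M
def go(x,y,z,yaw=None):
    s,M=st();dw=np.array([x,y,z])-s['position'];a=np.degrees(np.arctan2(M[1,0],M[0,0]))
    print('t%.2f'%s['time'],'pos',np.round(s['position'],1),'yaw %.2f'%a,'F',np.round(s['contact_force'],1),'gap %.1f'%s['finger_gap'],'tilt',np.round(M[:2,2],4))
    print('tool cm',np.round(M.T@dw/10,3))
    if yaw is not None: print('turn z',-(np.radians((yaw-a+90)%180-90)).round(4))
if __name__=='__main__': go(*map(float,sys.argv[1:]))
E
sed -i 's/^from h/from h/' m.py; python3 m.py | grep -E "==|wheel|brass|spindle|board|block|ring|gap"; python3 d.py 492.5 -292 231 -105.7
```

```text
== top
board ((508.6846618652344, 268.31842041015625), (149.59486389160156, 148.64071655273438), 77.05655670166016) z 13.546125194519222
ring [504.03752315 279.10718417  27.00962769] 3.46427743159404 232
gap mid -46.086428526612536 w 24.77030671829113
brass z 80.03139360711009 1128
spindle top z 93.56490535196562 [89.23876423 93.56490535 96.63645892] 396
wheel (array([524.79451191, -24.98167027,  98.47385014]), np.float64(0.6306741070210732))
brass (array([523.84277392, -25.92661832,  49.18853802]), np.float64(0.6726811776445526))
spindle (array([524.70323337, -25.10589099,  24.06734485]), np.float64(0.677212017869461))
block ((494.2382507324219, -294.64459228515625), (111.8710708618164, 76.46604919433594), 73.99264526367188) z 76.44964059428969
== side
board ((504.6458740234375, 274.16741943359375), (151.15989685058594, 152.06675720214844), 76.89530181884766) z 11.559434167273725
ring [501.64854508 282.94191538  27.07223513] 3.4311694989460038 266
gap mid -44.581220063672895 w 26.392638100269775
brass z 77.81262472150041 632
spindle top z 91.5102121033902 [87.13402904 91.5102121  94.05824003] 239
wheel (array([519.62129221, -17.80473354,  99.69020387]), np.float64(1.377319216706833))
brass (array([521.78378502, -21.9049924 ,  49.76348158]), np.float64(0.9164436471276601))
spindle (array([521.00794591, -20.34715626,  24.44677435]), np.float64(1.0022935319769468))
block ((489.56756591796875, -286.5851745605469), (117.64019775390625, 80.15532684326172), 74.1360092163086) z 74.25181032565968
t0.10 pos [ 221.1 -530.6  230.9] yaw -67.38 F [-0.2  0.4  0.5] gap 85.4 tilt [-0.0004  0.0009]
tool cm [-11.581 -34.23   -0.   ]
turn z 0.6688
```

```bash
python3 -m crank '[[[-1,-2.85,0],[0,0,0],1],[[-1,-2.85,0],[0,0,0],1],[[-1,-2.85,0],[0,0,0],1],[[-1,-2.85,0],[0,0,0],1],[[-1,-2.85,0],[0,0,0],1],[[-1,-2.85,0],[0,0,0],1],[[-1,-2.85,0],[0,0,0],1],[[-1,-2.85,0],[0,0,0],1],[[-1,-2.85,0],[0,0,0],1],[[-1,-2.85,0],[0,0,0],1],[[-1,-2.85,0],[0,0,0],1],[[-0.58,-2.85,0],[0,0,0],1]]' 20
python3 -m crank '[[[0,0,0],[0,0,0.11],1],[[0,0,0],[0,0,0.11],1],[[0,0,0],[0,0,0.11],1],[[0,0,0],[0,0,0.11],1],[[0,0,0],[0,0,0.11],1],[[0,0,0],[0,0,0.119],1],[[0,0,0],[0,0,0],1],[[0,0,0],[0,0,0],1]]'
python3 - <<'E'
from h import *
from d import go
for n in('side','top'): snap(n,n+'1')
go(492.5,-292,150,-105.7)
a=cv2.imread('pics/top1.png')[140:340,340:560];b=cv2.imread('pics/side1.png')[60:260,330:550]
cv2.imwrite('pics/z1.png',cv2.resize(np.hstack([a,b]),None,fx=1.8,fy=1.8,interpolation=2))
E
```

```text
time: 1.1
position: [493.2, -290.6, 231.2]
eef_rot: [0.832, -0.554, -0.0, -0.0]
contact_force: [0.4, -0.2, 1.1]
finger_gap: 85.4
time: 1.77
position: [492.3, -292.1, 231.1]
eef_rot: [-0.605, 0.796, 0.0, -0.0]
contact_force: [-0.3, -0.2, -0.1]
finger_gap: 85.4
t1.87 pos [ 492.3 -292.3  231.2] yaw -105.49 F [-0.4 -0.4 -0.3] gap 85.6 tilt [-0.0002  0.0002]
tool cm [-0.032 -0.017  8.117]
turn z 0.0037
```

View pics/z1.png

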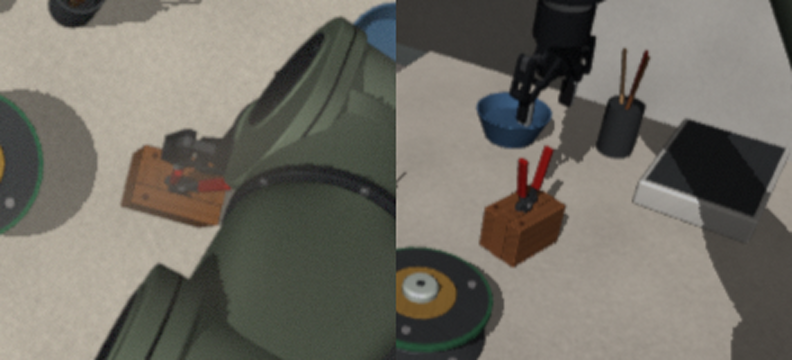

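Run:
```python
from h import *
from d import st
s,M=st()
for n in('side','top'):
    z=np.load(f'pics/{n}1.npz');P=pts(n,z['d']);T=(P-s['position'])@M
    m=(z['d']>0)&(np.abs(T[...,0])<75)&(np.abs(T[...,1])<50)&(T[...,2]>-70)&(T[...,2]<30)&(P[...,2]>190)
    Q=T[m];print(n,len(Q))
    for a,b in((-70,-50),(-50,-40),(-40,-30),(-30,-20),(-20,-15),(-15,-10),(-10,-5),(-5,0),(0,10)):
        k=Q[(Q[:,2]>=a)&(Q[:,2]<b)]
        if len(k)>3:
            l=k[k[:,0]<0];r=k[k[:,0]>=0]
            f=lambda k:[len(k)]+([k[:,0].min().round(1),k[:,0].max().round(1),k[:,1].min().round(1),k[:,1].max().round(1)] if len(k) else [])
            print(a,b,f(l),f(r))
```

```text
side 403
-70 -50 [92, np.float64(-74.9), np.float64(-34.5), np.float64(-10.7), np.float64(18.4)] [76, np.float64(31.1), np.float64(74.0), np.float64(-10.1), np.float64(17.9)]
-50 -40 [26, np.float64(-61.0), np.float64(-45.3), np.float64(-3.2), np.float64(12.7)] [37, np.float64(37.0), np.float64(52.7), np.float64(-10.2), np.float64(13.9)]
-40 -30 [38, np.float64(-60.2), np.float64(-45.3), np.float64(-6.1), np.float64(14.3)] [29, np.float64(38.8), np.float64(48.1), np.float64(-8.4), np.float64(13.4)]
-30 -20 [31, np.float64(-58.7), np.float64(-44.2), np.float64(-4.8), np.float64(13.5)] [32, np.float64(38.7), np.float64(46.3), np.float64(-10.0), np.float64(13.4)]
-20 -15 [8, np.float64(-58.4), np.float64(-47.9), np.float64(-4.3), np.float64(12.6)] [15, np.float64(37.8), np.float64(46.5), np.float64(-9.4), np.float64(13.0)]
-15 -10 [9, np.float64(-52.1), np.float64(-45.0), np.float64(-7.6), np.float64(11.1)] [10, np.float64(37.5), np.float64(43.3), np.float64(-7.9), np.float64(11.5)]
top 95
-70 -50 [71, np.float64(-74.9), np.float64(-41.6), np.float64(-12.3), np.float64(13.3)] [0]
-50 -40 [4, np.float64(-53.8), np.float64(-44.1), np.float64(6.5), np.float64(10.7)] [0]
-40 -30 [8, np.float64(-56.4), np.float64(-42.9), np.float64(6.4), np.float64(10.4)] [0]
-30 -20 [8, np.float64(-56.7), np.float64(-45.4), np.float64(5.9), np.float64(10.2)] [0]
-20 -15 [4, np.float64(-50.0), np.float64(-47.6), np.float64(6.6), np.float64(10.4)] [0]
```

```bash
python3 d.py 492.5 -294 134 -105.7; python3 -m crank '[[[0.16,-0.06,2],[0,0,0.004],1],[[0,0,2],[0,0,0],1],[[0,0,2],[0,0,0],1],[[0,0,1.7],[0,0,0],1],[[0,0,1],[0,0,0],1],[[0,0,1],[0,0,0],1],[[0,0,0],[0,0,0],1],[[0,0,0],[0,0,0],1]]'
python3 - <<'E'
from h import *
from d import go
snap('side','side2')
go(492.5,-294,134,-105.7)
b=cv2.imread('pics/side2.png')[60:260,330:550]
cv2.imwrite('pics/z2.png',cv2.resize(b,None,fx=2.8,fy=2.8,interpolation=2))
E
```

```text
t1.87 pos [ 492.3 -292.3  231.2] yaw -105.49 F [-0.4 -0.4 -0.3] gap 85.6 tilt [-0.0002  0.0002]
tool cm [ 0.161 -0.071  9.717]
turn z 0.0037
time: 2.53
position: [492.5, -294.2, 134.5]
eef_rot: [-0.602, 0.798, 0.0, 0.0]
contact_force: [0.3, -0.5, -0.1]
finger_gap: 85.2
t2.58 pos [ 492.7 -294.2  135. ] yaw -105.91 F [ 0.3 -0.1 -0.3] gap 85.5 tilt [ 0.0007 -0.0003]
tool cm [-0.017  0.024  0.098]
turn z -0.0037
```

View pics/z2.png

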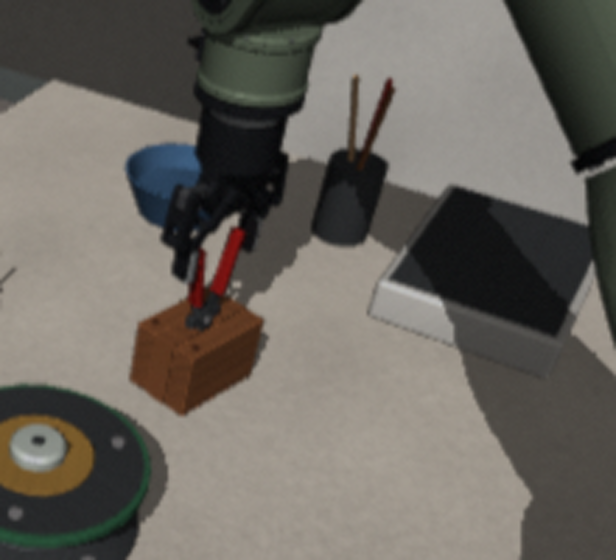

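```bash
python3 -m crank '[[[0,0,0],[0,0,0],0.6],[[0,0,0],[0,0,0],0.6],[[0,0,0],[0,0,0],0.5],[[0,0,0],[0,0,0],0.45],[[0,0,0],[0,0,0],0.4],[[0,0,0],[0,0,0],0.37],[[0,0,0],[0,0,0],0.35],[[0,0,0],[0,0,0],0.35],[[0,0,0],[0,0,0],0.35]]' 20;python3 - <<'E'
from h import *
from d import go
snap('side','side3')
go(492.5,-294,134,-105.7)
b=cv2.imread('pics/side3.png')[60:260,330:550]
cv2.imwrite('pics/z3.png',cv2.resize(b,None,fx=2.8,fy=2.8,interpolation=2))
E
```

```text
time: 3.33
position: [492.8, -294.6, 135.1]
eef_rot: [-0.602, 0.798, -0.001, 0.0]
contact_force: [-0.7, -1.2, 7.4]
finger_gap: 57.7
t3.38 pos [ 492.8 -294.6  135.1] yaw -105.95 F [-0.1 -1.4  7.1] gap 57.8 tilt [ 0.0013 -0.0011]
tool cm [-0.047  0.043  0.108]
turn z -0.0043
```

View pics/z3.png

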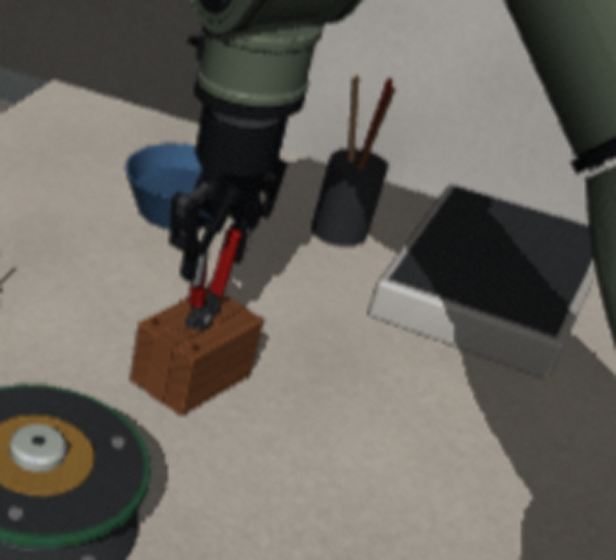

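```bash
python3 -m crank '[[[0,0,-0.3],[0,0,0],0.35],[[0,0,-0.5],[0,0,0],0.35],[[0,0,-1],[0,0,0],0.35],[[0,0,-1],[0,0,0],0.35],[[0,0,-1],[0,0,0],0.35],[[0,0,0],[0,0,0],0.35],[[0,0,0],[0,0,0],0.35]]' ;python3 - <<'E'
from h import *
from d import go
snap('side','side4')
go(492.5,-294,134,-105.7)
b=cv2.imread('pics/side4.png')[60:260,330:550]
cv2.imwrite('pics/z4.png',cv2.resize(b,None,fx=2.8,fy=2.8,interpolation=2))
E
```

```text
time: 3.97
position: [492.7, -294.1, 172.9]
eef_rot: [-0.602, 0.798, -0.0, 0.0]
contact_force: [0.7, 0.8, -2.3]
finger_gap: 57.9
t4.02 pos [ 492.5 -293.9  172.4] yaw -105.93 F [ 0.3  0.9 -2.5] gap 57.5 tilt [0.0001 0.0001]
tool cm [ 0.009 -0.006  3.836]
turn z -0.0041
```

View pics/z4.png

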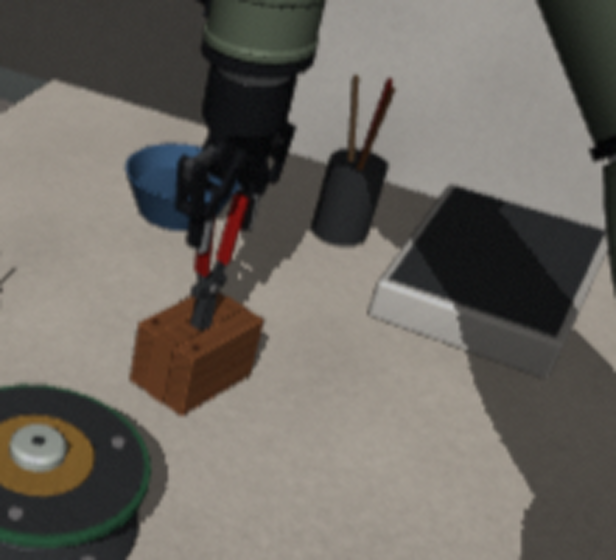

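```bash
python3 - <<'E'
from h import *
from m import circ
E
python3 - <<'E' 2>/dev/null
from h import *
from scipy.optimize import least_squares
for n in('top','side'):
    z=np.load(f'pics/{n}0.npz');p=z['p'];P=pts(n,z['d']);S=cv2.cvtColor(p,cv2.COLOR_RGB2HSV)[...,1]
    m=(np.hypot(P[...,0]-505,P[...,1]-275)<60)&(S<60)&(P[...,2]>-6)
    v,u=np.nonzero(m);X=np.array([ray(n,a,b,18.)[:2] for a,b in zip(u,v)])
    c=np.array([504,279.])if n=='top' else np.array([501.6,283])
    for it in range(6):
        a=np.degrees(np.arctan2(X[:,1]-c[1],X[:,0]-c[0]));k=np.abs((a+45+180)%360-180)>35
        r=least_squares(lambda q:np.hypot(X[k,0]-q[0],X[k,1]-q[1])-q[2],[*c,26]);c=r.x[:2]
    d=X-c;rad=np.hypot(*d.T);print(n,c,r.x[2],'r range',np.percentile(rad[k],[1,99]),np.std(r.fun))
    for th in(-45.5,):
        e=np.array([np.cos(np.radians(th)),np.sin(np.radians(th))]);f=np.array([-e[1],e[0]])
        A=d@e;B=d@f;kk=A>18
        print('axis sym: mean B near lugs',B[kk&(B>0)].mean(),B[kk&(B<0)].mean(),'min gap',B[kk&(B>0)].min(),B[kk&(B<0)].max(),'maxA',A.max(), 'overall',B.mean())
    # principal symmetry: centroid dir (opposite gap)
    cc=d.mean(0);print('centroid opp dir',np.degrees(np.arctan2(-cc[1],-cc[0])),np.hypot(*cc))
E
python3 d.py 492.5 -294 245
```

```text
== top
bench -0.51
bench2 1.39
bench3 -0.44
board ((508.6846618652344, 268.31842041015625), (149.59486389160156, 148.64071655273438), 77.05655670166016) z 13.546125194519222
ring [504.03752315 279.10718417  27.00962769] 3.46427743159404 232
gap mid -46.086428526612536 w 24.77030671829113
brass z 80.03139360711009 1128
spindle top z 93.56490535196562 [89.23876423 93.56490535 96.63645892] 396
wheel (array([524.79451191, -24.98167027,  98.47385014]), np.float64(0.6306741070210732))
brass (array([523.84277392, -25.92661832,  49.18853802]), np.float64(0.6726811776445526))
spindle (array([524.70323337, -25.10589099,  24.06734485]), np.float64(0.677212017869461))
block ((494.2382507324219, -294.64459228515625), (111.8710708618164, 76.46604919433594), 73.99264526367188) z 76.44964059428969
== side
bench -2.31
bench2 73.85
bench3 -2.79
board ((504.6458740234375, 274.16741943359375), (151.15989685058594, 152.06675720214844), 76.89530181884766) z 11.559434167273725
ring [501.64854508 282.94191538  27.07223513] 3.4311694989460038 266
gap mid -44.581220063672895 w 26.392638100269775
brass z 77.81
[... 782 characters left out ...]
95652074] 2.6188730463385994
axis sym: mean B near lugs 13.532077993715804 -13.409324718599798 min gap 7.442164914277061 -7.944020870138375 maxA 38.49068183339891 overall 0.7146720750394485
centroid opp dir -152.59652414198084 0.747712870447287
side [500.2540052  284.35332029] 26.009427373817026 r range [21.09233066 30.86804486] 2.49740970428735
axis sym: mean B near lugs 13.613625090455777 -13.445468180132815 min gap 7.33524517747783 -7.553367150878005 maxA 39.62229572547286 overall 0.18032470944853157
centroid opp dir -67.14835852114342 0.4888051734713098
t4.02 pos [ 492.5 -293.9  172.4] yaw -105.93 F [ 0.3  0.9 -2.5] gap 57.5 tilt [0.0001 0.0001]
tool cm [ 8.000e-03 -7.000e-03 -7.264e+00]
```

```bash
python3 -m crank '[[[0,0,-1],[0,0,0],0.35],[[0,0,-1.5],[0,0,0],0.35],[[0,0,-1.5],[0,0,0],0.35],[[0,0,-1.5],[0,0,0],0.35],[[0,0,-1.3],[0,0,0],0.35],[[-0.8,0.2,-0.5],[0,0,0],0.35],[[-1.5,0.35,0],[0,0,0],0.35],[[-2.5,0.57,0],[0,0,0],0.35],[[-2.5,0.57,0],[0,0,0],0.35],[[-2.5,0.57,0],[0,0,0],0.35],[[-2.5,0.57,0],[0,0,0],0.35],[[-2.5,0.57,0],[0,0,0],0.35]]'
python3 -m crank '[[[-2.5,0.57,0],[0,0,0],0.35],[[-2.5,0.57,0],[0,0,0],0.35],[[-2.5,0.57,0],[0,0,0],0.35],[[-2.5,0.57,0],[0,0,0],0.35],[[-2.5,0.57,0],[0,0,0],0.35],[[-2.5,0.57,0],[0,0,0],0.35],[[-2.5,0.57,0],[0,0,0],0.35],[[-2.5,0.57,0],[0,0,0],0.35],[[-2.5,0.57,0],[0,0,0],0.35],[[-2.5,0.57,0],[0,0,0],0.35],[[-2.5,0.57,0],[0,0,0],0.35],[[-2.5,0.57,0],[0,0,0],0.35]]'
python3 d.py 523.2 259.2 245 -135.5
```

```text
time: 5.02
position: [500.0, -140.5, 245.1]
eef_rot: [-0.602, 0.798, 0.0, -0.0]
contact_force: [0.9, 0.5, -1.5]
finger_gap: 57.8
time: 6.02
position: [516.3, 166.7, 245.1]
eef_rot: [-0.602, 0.798, 0.0, -0.0]
contact_force: [-0.1, -0.2, -1.7]
finger_gap: 57.6
t6.02 pos [516.3 166.7 245.1] yaw -105.92 F [-0.1 -0.2 -1.7] gap 57.6 tilt [-0.0007  0.0001]
tool cm [-9.085  1.874  0.015]
turn z 0.5163
```

```bash
python3 -m crank '[[[-2.2,0.45,0],[0,0,0],0.35],[[-2.2,0.45,0],[0,0,0],0.35],[[-2.2,0.45,0],[0,0,0],0.35],[[-1.6,0.35,0],[0,0,0],0.35],[[-0.87,0.17,0],[0,0,0.1],0.35],[[0,0,1],[0,0,0.1],0.35],[[0,0,1.5],[0,0,0.1],0.35],[[0,0,1.5],[0,0,0.1],0.35],[[0,0,1.5],[0,0,0.116],0.35],[[0,0,1],[0,0,0],0.35],[[0,0,0.5],[0,0,0],0.35],[[0,0,0],[0,0,0],0.35]]'
cat > look.py <<'E'
import sys
from h import *
from d import go
tag=sys.argv[1];x0,y0,w=map(int,sys.argv[2:5]);x1,y1=map(int,sys.argv[5:7])
snap('side','side'+tag);snap('top','top'+tag)
a=cv2.imread(f'pics/side{tag}.png')[y0:y0+w,x0:x0+w];b=cv2.imread(f'pics/top{tag}.png')[y1:y1+w,x1:x1+w]
cv2.imwrite(f'pics/z{tag}.png',cv2.resize(np.hstack([a,b]),(800,400),interpolation=2))
go(*map(float,sys.argv[7:]))
E
python3 look.py 5 210 220 150 120 160 523.2 259.2 165 -135.5
```

```text
time: 7.02
position: [523.4, 257.3, 174.5]
eef_rot: [-0.38, 0.925, 0.0, -0.001]
contact_force: [0.4, 0.7, -2.3]
finger_gap: 57.6
t7.12 pos [524.1 257.3 175.9] yaw -135.36 F [ 0.2  0.4 -2.3] gap 57.9 tilt [0.0003 0.0005]
tool cm [-0.07   0.198  1.088]
turn z 0.0024
```

View pics/z5.png

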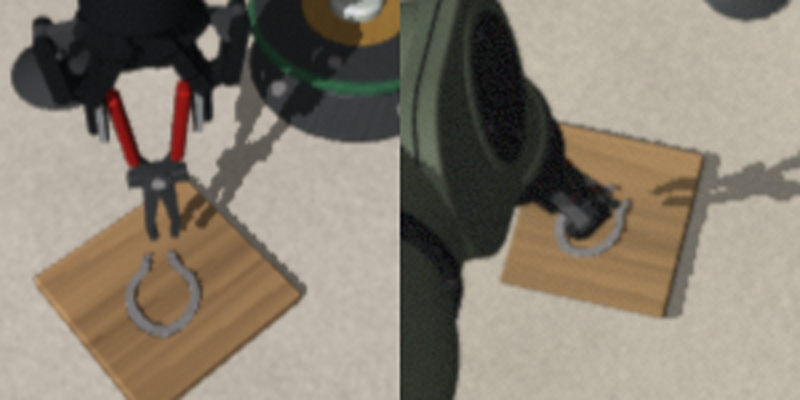

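```bash
python3 - <<'E'
from h import *
b=np.array([-0.6,3.3,-2.2])
yw=np.radians(44.6);f=np.array([np.cos(yw),np.sin(yw),0])
c=np.array([524.,257.3,0])
for z,h in((49,3.3+1),(49+75,0),(49+150,29)):
    X=np.array([c+[0,0,z]+s*h*f for s in(-1,1)]); 
    u=proj('side',X+b);print(z,u.round(1),'zoom',((u-[210,220])/.375).round(0))
# ring notch predicted
r=np.array([501.5,281.3,18]);e=np.array([.701,-.713,0]);
X=np.array([r+31*e+s*7.7*f for s in(-1,1)]);u=proj('side',X+b);print('notch',u.round(1),((u-[210,220])/.375).round(0))
E
python3 - <<'E'
import cv2
b=cv2.imread('pics/side5.png')[255:345,230:320];cv2.imwrite('pics/z5b.png',cv2.resize(b,(720,720),interpolation=2)[:600])
E
```

```text
49 [[270.8 308.9]
 [266.6 309.4]] zoom [[162. 237.]
 [151. 238.]]
124 [[266.7 286.5]
 [266.7 286.5]] zoom [[151. 177.]
 [151. 177.]]
199 [[280.4 259.1]
 [248.3 262.7]] zoom [[188. 104.]
 [102. 114.]]
notch [[272.9 318.1]
 [265.5 319. ]] [[168. 262.]
 [148. 264.]]
```

View pics/z5b.png

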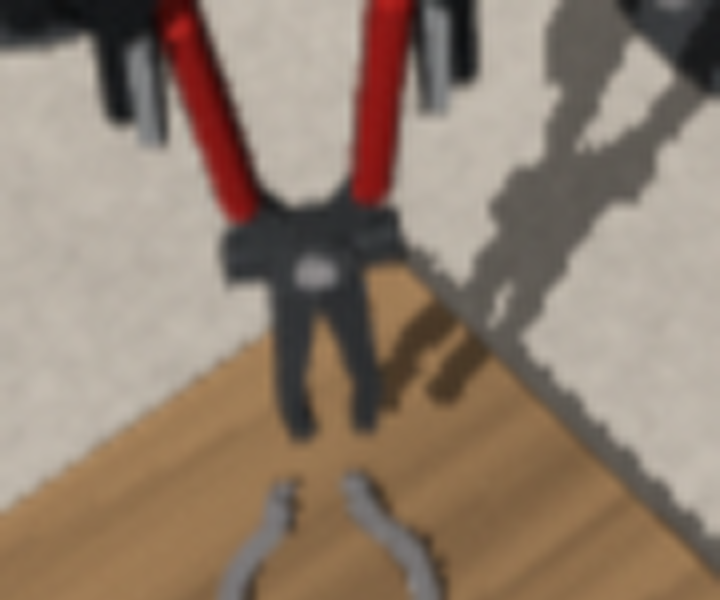

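```bash
python3 -m crank '[[[0,0,0],[0,0,0],0.38],[[0,0,0],[0,0,0],0.41],[[0,0,0],[0,0,0],0.44],[[0,0,0],[0,0,0],0.46],[[0,0,0],[0,0,0],0.48],[[0,0,0],[0,0,0],0.49],[[0,0,0],[0,0,0],0.49],[[0,0,0],[0,0,0],0.49]]'
python3 look.py 6 210 220 150 120 160 523.2 259.2 165 -135.5
python3 - <<'E'
import cv2
b=cv2.imread('pics/side6.png')[255:330,225:325];cv2.imwrite('pics/z6b.png',cv2.resize(b,(800,600),interpolation=2)[:600])
E
```

```text
time: 7.78
position: [523.9, 257.2, 175.3]
eef_rot: [-0.379, 0.926, 0.0, -0.0]
contact_force: [0.2, -0.0, -1.8]
finger_gap: 63.6
t7.88 pos [524.  257.2 175.3] yaw -135.51 F [-0.   0.2 -1.8] gap 63.8 tilt [-0.      0.0001]
tool cm [-0.085  0.195  1.035]
turn z -0.0001
```

View pics/z6b.png

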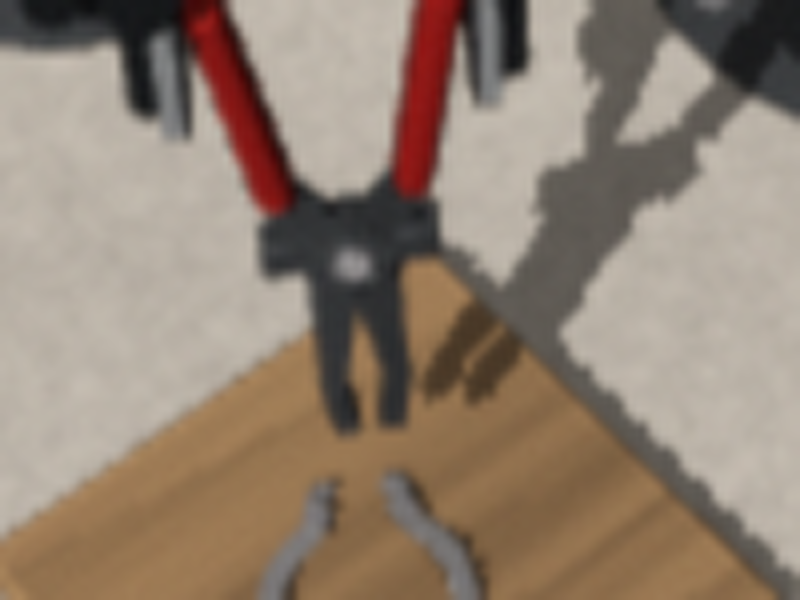

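Run:
```python
from h import *
# ring in side frame at z=18-2.2
z=np.load('pics/side0.npz')
e=np.array([.701,-.713]);f=np.array([.713,.701])
dz=ray('side',269,315,18.)-ray('side',269,315,15.8)
rc=np.array([500.25,284.35])-dz[:2]
n=rc+31*e;print('ringc',rc,'notch',n, 'proj',proj('side',[[*n,15.8]]))
for u,v in((271.1,308.8),(271.1,308.2)):
  for zt in(46.,47.6):
    t=ray('side',u,v,zt)[:2];d=n-t;print(u,v,zt,t.round(1),'need e %.1f f %.1f'%(d@e,d@f))
# lug tips check
for u,v in((265.6,315.6),(274.4,314.7)):
    t=ray('side',u,v,15.8)[:2]-rc;print('lug',t@e,t@f)
```

```text
ringc [501.27627549 283.30149286] notch [523.00727549 261.19849286] proj [[269.45636635 318.020763  ]]
271.1 308.8 46.0 [520.4 256.7] need e -1.4 f 5.0
271.1 308.8 47.6 [519.6 257.5] need e -0.3 f 5.0
271.1 308.2 46.0 [521.3 255.6] need e -2.8 f 5.1
271.1 308.2 47.6 [520.5 256.4] need e -1.7 f 5.1
lug 38.07280644643043 7.583478961516561
lug 37.46366784964233 -10.997806481452303
```

```bash
python3 -m crank '[[[-0.25,0.08,0.5],[0,0,0],0.49],[[-0.22,0.07,0.5],[0,0,0],0.49],[[0,0,0.5],[0,0,0],0.49],[[0,0,0.4],[0,0,0],0.49],[[0,0,0],[0,0,0],0.49],[[0,0,0],[0,0,0],0.49]]'
python3 look.py 7 210 220 150 120 160 523.2 259.2 165 -135.5
python3 - <<'E'
import cv2
b=cv2.imread('pics/side7.png')[275:350,220:320];cv2.imwrite('pics/z7b.png',cv2.resize(b,(800,600),interpolation=2)[:600])
E
```

```text
time: 8.38
position: [526.2, 261.4, 156.1]
eef_rot: [-0.379, 0.926, -0.0, -0.0]
contact_force: [0.3, -0.2, -2.3]
finger_gap: 63.9
t8.48 pos [526.3 261.5 156.5] yaw -135.51 F [-0.6 -0.6 -1.6] gap 63.8 tilt [0.0002 0.0001]
tool cm [ 0.386  0.055 -0.851]
turn z -0.0003
```

View pics/z7b.png

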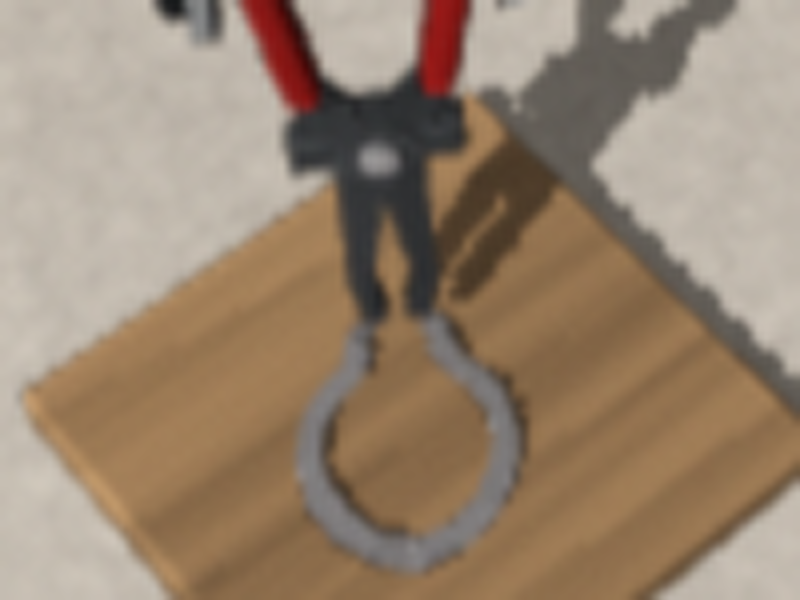

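View pics/z7.png

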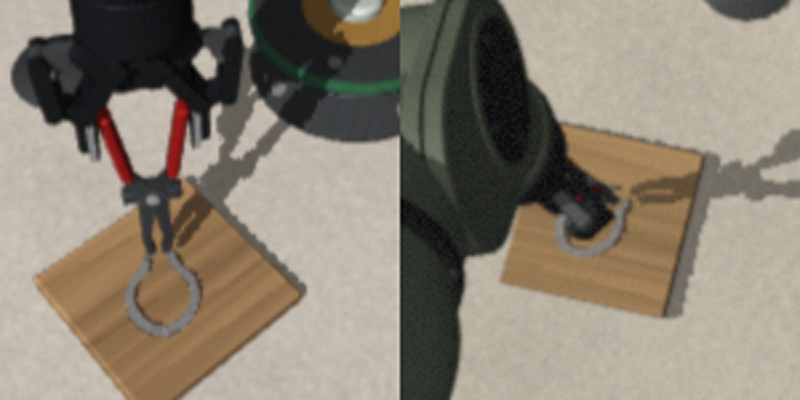

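Run:
```python
from h import *
# rectify ring plane: ring frame A(e) right, B(f) up ; 8px/mm from side0 and top0
e=np.array([.701,-.713]);f=np.array([.713,.701])
out=[]
for n,c,zz in(('side',np.array([501.28,283.3]),15.8),('top',np.array([502.54,280.55]),18.)):
    p=np.load(f'pics/{n}0.npz')['p']
    B,A=np.mgrid[24:-24:-0.125,0:46:0.125]  
    X=np.stack([c[0]+A*e[0]+B*f[0],c[1]+A*e[1]+B*f[1],np.full_like(A,zz)],-1)
    u=proj(n,X.reshape(-1,3)).reshape(*A.shape,2).astype(np.float32)
    I=cv2.remap(p,u[...,0],u[...,1],cv2.INTER_CUBIC)
    for b in(-7.7,0,7.7):cv2.circle(I,(int(31*8),int((24-b)*8)),2,(255,0,0),-1)
    out.append(I[:,:,::-1])
cv2.imwrite('pics/rect.png',np.hstack(out))
```

```text
(no output)
```

View pics/rect.png

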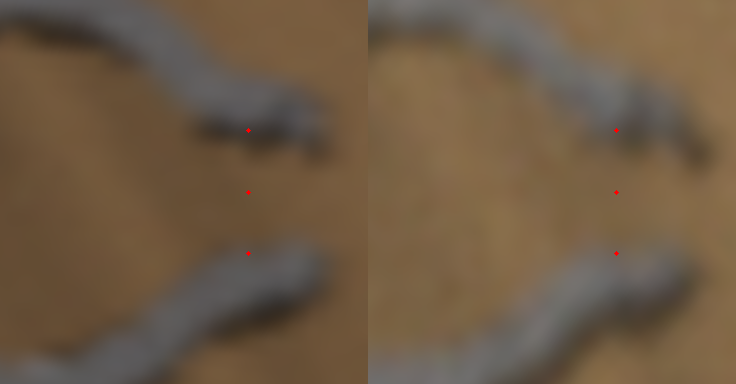

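```bash
cat > rect.py <<'E'
import sys
from h import *
tag=sys.argv[1]; zs=[float(a) for a in sys.argv[2:]]
e=np.array([.701,-.713]);f=np.array([.713,.701]);c=np.array([501.28,283.3])
p=np.load(f'pics/side{tag}.npz')['p'];out=[]
for zz in zs:
    B,A=np.mgrid[24:-24:-0.125,0:46:0.125]
    X=np.stack([c[0]+A*e[0]+B*f[0],c[1]+A*e[1]+B*f[1],np.full_like(A,zz-2.2)],-1)
    u=proj('side',X.reshape(-1,3)).reshape(*A.shape,2).astype(np.float32)
    I=cv2.remap(p,u[...,0],u[...,1],cv2.INTER_CUBIC)
    for b in(-7.7,0,7.7):cv2.circle(I,(int(33.5*8),int((24-b)*8)),2,(255,0,0),-1)
    out.append(I[:,:,::-1])
cv2.imwrite(f'pics/rect{tag}.png',np.hstack(out))
E
python3 rect.py 7 29.5 18
```

```text
(no output)
```

View pics/rect7.png

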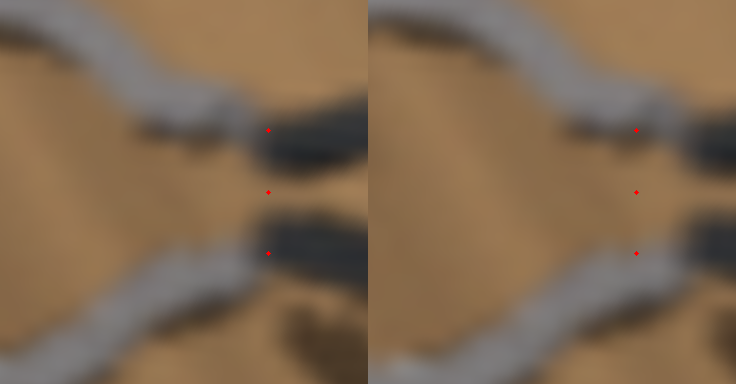

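```bash
python3 -m crank '[[[0,0,0.3],[0,0,0],0.51],[[0,0,0.3],[0,0,0],0.52],[[0,0,0.3],[0,0,0],0.52],[[0,0,0.1],[0,0,0],0.52],[[0,0,0],[0,0,0],0.52],[[0,0,0],[0,0,0],0.52]]'
python3 look.py 8 210 220 150 120 160 523.2 259.2 165 -135.5
python3 rect.py 8 19.5 18
python3 - <<'E'
import cv2
b=cv2.imread('pics/side8.png')[275:350,220:320];cv2.imwrite('pics/z8b.png',cv2.resize(b,(800,600),interpolation=2)[:600])
E
```

```text
time: 8.98
position: [526.3, 261.6, 146.3]
eef_rot: [-0.379, 0.926, 0.0, -0.0]
contact_force: [-0.3, 0.4, -2.0]
finger_gap: 65.0
t9.08 pos [526.3 261.6 146.4] yaw -135.51 F [-0.4 -0.3 -1.2] gap 64.8 tilt [0.0002 0.0002]
tool cm [ 0.391  0.049 -1.855]
turn z -0.0001
```

View pics/z8b.png

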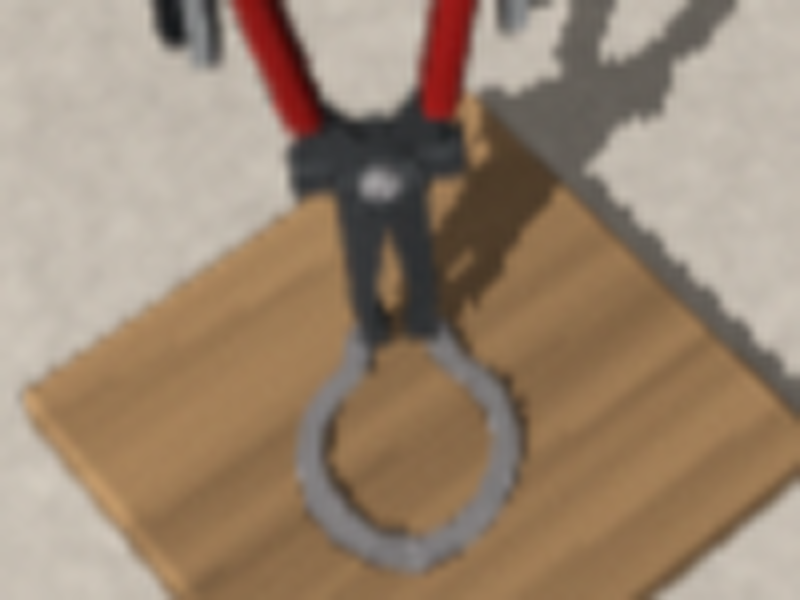

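View pics/rect8.png

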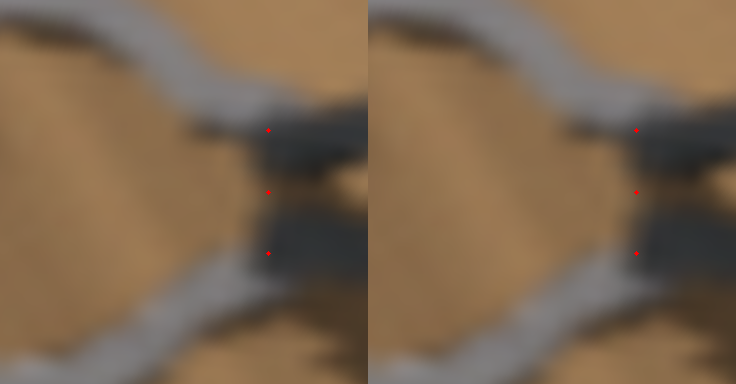

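```bash
python3 -m crank '[[[0,0,0.1],[0,0,0],0.52],[[0,0,0.1],[0,0,0],0.52],[[0,0,0.1],[0,0,0],0.52],[[0,0,0],[0,0,0],0.52]]'
python3 -m crank '[[[0,0,0.1],[0,0,0],0.52],[[0,0,0],[0,0,0],0.52]]'
python3 -m crank '[[[0,0,0.1],[0,0,0],0.52],[[0,0,0],[0,0,0],0.52]]'
```

```text
time: 9.42
position: [526.2, 261.6, 143.1]
eef_rot: [-0.379, 0.926, 0.0, -0.0]
contact_force: [-0.5, 0.5, -1.8]
finger_gap: 65.3
time: 9.58
position: [526.3, 261.6, 142.3]
eef_rot: [-0.379, 0.926, 0.0, 0.0]
contact_force: [0.7, -0.1, -0.4]
finger_gap: 64.8
time: 9.75
position: [526.5, 261.6, 141.5]
eef_rot: [-0.379, 0.926, 0.0, 0.0]
contact_force: [1.7, -0.9, 3.0]
finger_gap: 65.3
```

```bash
python3 look.py 9 210 220 150 120 160 523.2 259.2 165 -135.5
python3 - <<'E'
import cv2
b=cv2.imread('pics/side9.png')[290:350,230:310];cv2.imwrite('pics/z9b.png',cv2.resize(b,(800,600),interpolation=2)[:600])
E
```

```text
t9.85 pos [526.4 261.6 141.5] yaw -135.51 F [-0.1 -0.2  2.7] gap 64.9 tilt [0.0004 0.0003]
tool cm [ 0.397  0.053 -2.35 ]
turn z -0.0002
```

View pics/z9b.png

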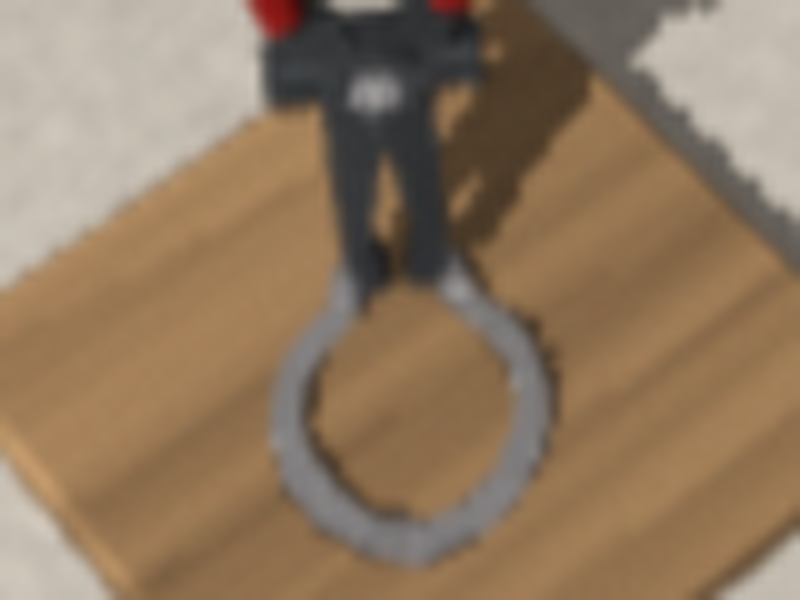

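```bash
python3 -m crank '[[[0,0,-0.1],[0,0,0],0.52],[[0,0,-0.05],[0,0,0],0.47],[[0,0,-0.05],[0,0,0],0.42],[[0,0,-0.05],[0,0,0],0.37],[[0,0,-0.05],[0,0,0],0.33],[[0,0,-0.03],[0,0,0],0.29],[[0,0,0],[0,0,0],0.29],[[0,0,0],[0,0,0],0.29]]'
python3 look.py 10 210 220 150 120 160 523.2 259.2 165 -135.5
python3 - <<'E'
import cv2
b=cv2.imread('pics/side10.png')[290:350,230:310];cv2.imwrite('pics/z10b.png',cv2.resize(b,(800,600),interpolation=2)[:600])
E
```

```text
time: 10.52
position: [526.4, 261.5, 145.0]
eef_rot: [-0.379, 0.926, 0.0, 0.0]
contact_force: [-0.6, -0.3, 5.5]
finger_gap: 55.2
t10.62 pos [526.4 261.5 144.9] yaw -135.51 F [-0.9 -1.7  6.9] gap 55.2 tilt [0.0004 0.0002]
tool cm [ 0.392  0.058 -2.006]
turn z -0.0001
```

View pics/z10b.png

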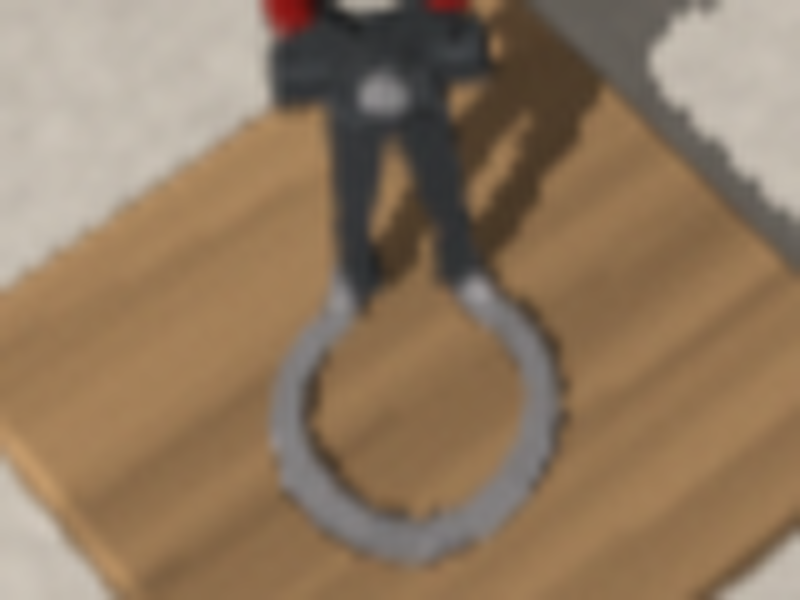

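```bash
python3 -m crank '[[[0,0,-0.1],[0,0,0],0.29],[[0,0,0],[0,0,0],0.29]]'; python3 -m crank '[[[0,0,-0.05],[0,0,0],0.24],[[0,0,-0.05],[0,0,0],0.19],[[0,0,-0.05],[0,0,0],0.14],[[0,0,-0.04],[0,0,0],0.1],[[0,0,0],[0,0,0],0.06],[[0,0,0],[0,0,0],0.06],[[0,0,0],[0,0,0],0.06]]'
python3 look.py 11 210 220 150 120 160 523.2 259.2 165 -135.5
python3 - <<'E'
import cv2
b=cv2.imread('pics/side11.png')[290:350,230:310];cv2.imwrite('pics/z11b.png',cv2.resize(b,(800,600),interpolation=2)[:600])
E
```

```text
time: 10.78
position: [526.2, 261.6, 145.7]
eef_rot: [-0.379, 0.926, 0.0, -0.0]
contact_force: [0.4, -0.1, 0.6]
finger_gap: 55.1
time: 11.37
position: [526.3, 261.5, 147.8]
eef_rot: [-0.379, 0.926, 0.0, 0.0]
contact_force: [-1.6, -1.1, 7.1]
finger_gap: 45.3
t11.47 pos [526.3 261.5 147.8] yaw -135.51 F [-1.7 -1.5  7.2] gap 45.4 tilt [0.0002 0.0001]
tool cm [ 0.385  0.057 -1.722]
turn z -0.0002
```

View pics/z11b.png

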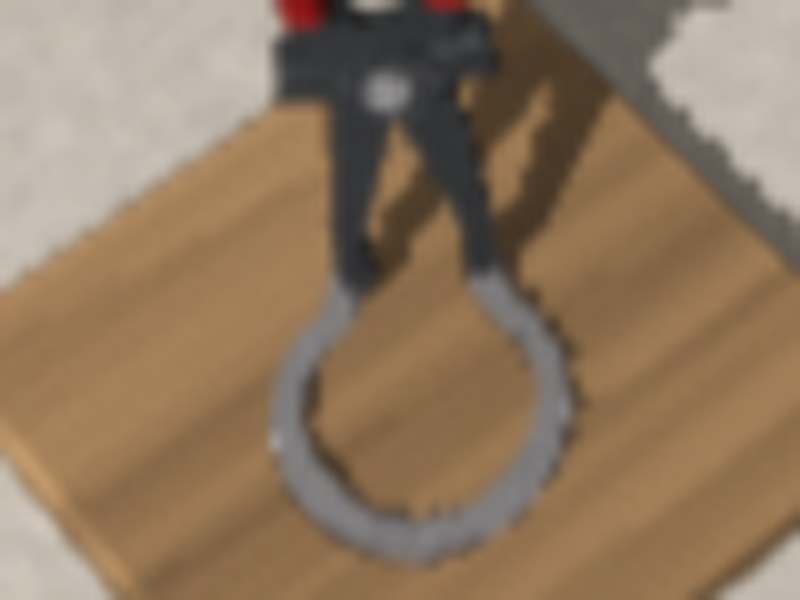

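View pics/z11.png

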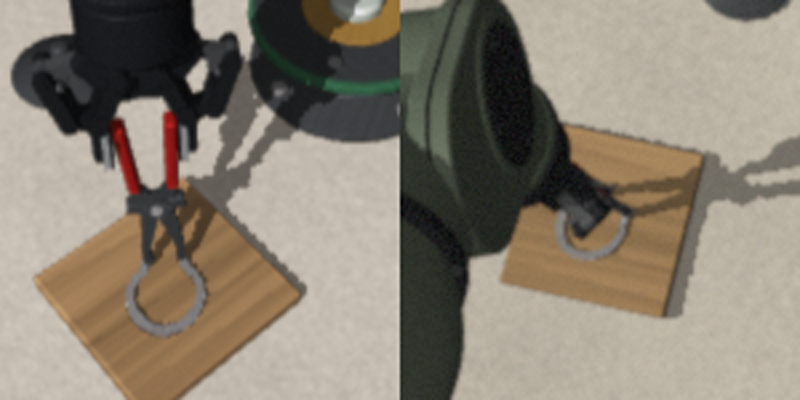

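```bash
python3 -m crank '[[[0,0,-0.1],[0,0,0],0.06],[[0,0,0],[0,0,0],0.06]]'; python3 -m crank '[[[0,0,-0.06],[0,0,0],0.02],[[0,0,-0.05],[0,0,0],-0.02],[[0,0,-0.05],[0,0,0],-0.06],[[0,0,0],[0,0,0],-0.1],[[0,0,0],[0,0,0],-0.1],[[0,0,0],[0,0,0],-0.1]]'
python3 look.py 12 210 220 150 120 160 523.2 259.2 165 -135.5
python3 - <<'E'
import cv2
b=cv2.imread('pics/side12.png')[250:350,220:340];cv2.imwrite('pics/z12b.png',cv2.resize(b,(720,600),interpolation=2)[:600])
E
```

```text
time: 11.63
position: [526.2, 261.7, 148.5]
eef_rot: [-0.379, 0.926, 0.0, -0.0]
contact_force: [-0.4, -0.8, -0.9]
finger_gap: 45.5
time: 12.13
position: [526.3, 261.6, 150.1]
eef_rot: [-0.379, 0.926, 0.0, 0.0]
contact_force: [0.3, 0.5, -1.9]
finger_gap: 38.4
t12.23 pos [526.3 261.6 150.1] yaw -135.50 F [-0.2 -0.3 -1.8] gap 38.7 tilt [-0.      0.0001]
tool cm [ 0.388  0.041 -1.488]
turn z -0.0001
```

View pics/z12b.png

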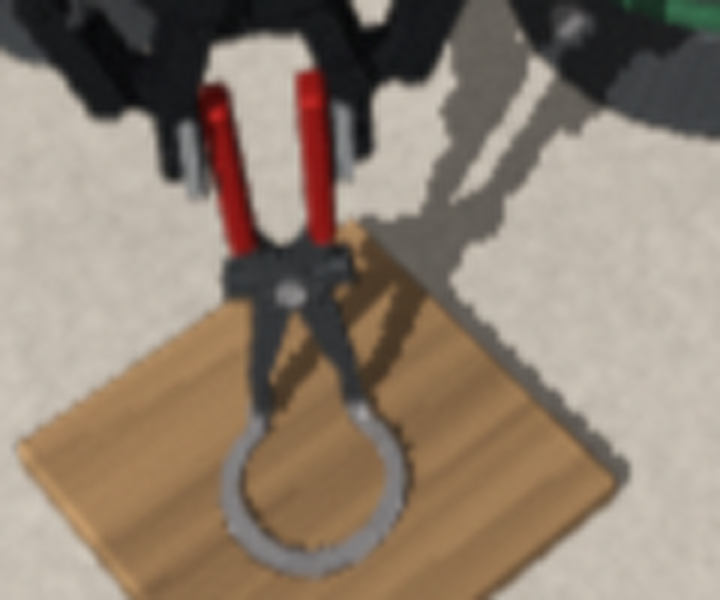

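```bash
python3 -m crank '[[[0,0,-0.03],[0,0,0],-0.14],[[0,0,-0.03],[0,0,0],-0.18],[[0,0,0],[0,0,0],-0.2],[[0,0,0],[0,0,0],-0.2],[[0,0,0],[0,0,0],-0.2]]' 30
python3 -m crank '[[[0,0,-0.2],[0,0,0],-0.2],[[0,0,-0.4],[0,0,0],-0.2],[[0,0,-0.4],[0,0,0],-0.2],[[0,0,-0.5],[0,0,0],-0.2],[[0,0,-0.5],[0,0,0],-0.2],[[0,0,-0.5],[0,0,0],-0.2],[[0,0,-0.5],[0,0,0],-0.2],[[0,0,0],[0,0,0],-0.2],[[0,0,0],[0,0,0],-0.2]]'
python3 look.py 13 210 220 150 120 160 523.2 259.2 165 -135.5
python3 - <<'E'
import cv2
b=cv2.imread('pics/side13.png')[240:340,220:340];cv2.imwrite('pics/z13b.png',cv2.resize(b,(720,600),interpolation=2)[:600])
E
```

```text
time: 12.65
position: [526.3, 261.6, 150.7]
eef_rot: [-0.379, 0.926, 0.0, -0.0]
contact_force: [0.0, -0.8, -1.7]
finger_gap: 34.5
time: 13.4
position: [526.3, 261.6, 181.0]
eef_rot: [-0.379, 0.926, 0.0, 0.0]
contact_force: [-0.1, -0.4, -1.2]
finger_gap: 33.9
t13.50 pos [526.1 261.6 180.5] yaw -135.50 F [-0.3 -0.7 -2.4] gap 34.2 tilt [-0.0003 -0.    ]
tool cm [0.377 0.036 1.554]
turn z -0.0
```

View pics/z13b.png

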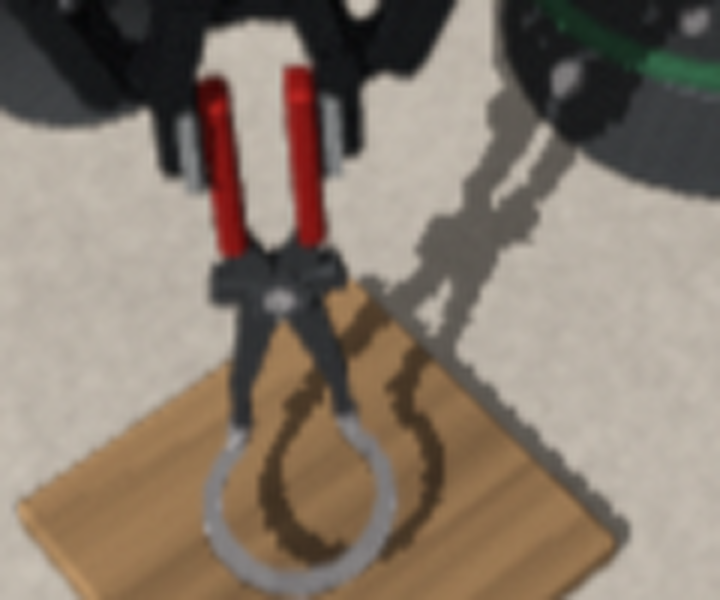

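View pics/z13.png

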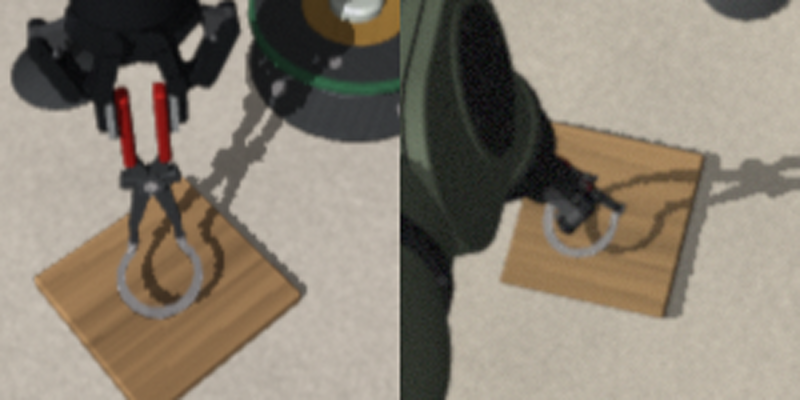

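```bash
python3 -m crank '[[[0,0,-0.6],[0,0,0],-0.2],[[0,0,-1],[0,0,0],-0.2],[[0,0,-1],[0,0,0],-0.2],[[0,0,-1.2],[0,0,0],-0.2],[[0,0,-1.2],[0,0,0],-0.2],[[0,0,-1],[0,0,0],-0.2],[[0.4,-0.4,-1],[0,0,0],-0.2],[[0.8,-0.9,0],[0,0,0],-0.2],[[1.3,-1.5,0],[0,0,0],-0.2],[[1.3,-1.5,0],[0,0,0],-0.2],[[1.3,-1.5,0],[0,0,0],-0.2],[[1.3,-1.5,0],[0,0,0],-0.2]]'
python3 -m crank '[[[1.3,-1.5,0],[0,0,0],-0.2],[[1.3,-1.5,0],[0,0,0],-0.2],[[1.3,-1.5,0],[0,0,0],-0.2],[[1.3,-1.5,0],[0,0,0],-0.2],[[1.3,-1.5,0],[0,0,0],-0.2],[[1.3,-1.5,0],[0,0,0],-0.2],[[1.3,-1.5,0],[0,0,0],-0.2],[[1.3,-1.5,0],[0,0,0],-0.2],[[1.3,-1.5,0],[0,0,0],-0.2],[[1,-1.1,0],[0,0,0],-0.2],[[0.4,-0.5,0],[0,0,0],-0.2],[[0,0,0],[0,0,0],-0.2]]'
python3 look.py 14 270 120 150 250 150 543.8 -45.4 250 -135.5
```

```text
time: 14.5
position: [531.5, 162.5, 250.7]
eef_rot: [-0.378, 0.926, -0.0, -0.0]
contact_force: [0.7, -0.2, -3.0]
finger_gap: 34.6
time: 15.5
position: [543.8, -36.8, 250.8]
eef_rot: [-0.377, 0.926, -0.0, -0.0]
contact_force: [-0.5, 1.1, -1.2]
finger_gap: 34.5
t15.60 pos [544.  -34.4 250.6] yaw -135.49 F [ 0.3 -0.3 -1.6] gap 34.6 tilt [-0.0003  0.0006]
tool cm [ 0.786 -0.776  0.062]
turn z 0.0001
```

View pics/z14.png

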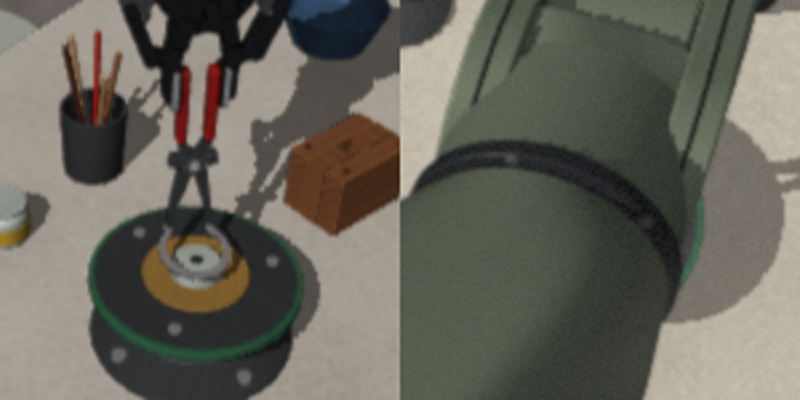

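```bash
cat > ringfit.py <<'E'
import sys
from h import *
from d import st
tag=sys.argv[1];zlo,zhi=float(sys.argv[2]),float(sys.argv[3])
z=np.load(f'pics/side{tag}.npz');p=z['p'];P=pts('side',z['d']);S=cv2.cvtColor(p,cv2.COLOR_RGB2HSV)
s,M=st();
m=(np.hypot(P[...,0]-525,P[...,1]+25)<60)&(P[...,2]>zlo)&(P[...,2]<zhi)&(S[...,1]<60)&(S[...,2]>95)
print(m.sum());Q=P[m]
A=np.c_[Q[:,:2]-[525,-25],np.ones(len(Q))];w=np.ones(len(Q),bool)
for i in range(6):
    c=np.linalg.lstsq(A[w],Q[w,2],rcond=None)[0];r=Q[:,2]-A@c;w=np.abs(r)<3
print('plane slope',c[:2].round(3),'z at axis %.1f'%c[2],'std %.2f'%r[w].std(),w.sum())
o=p.copy();o[m]=(255,0,0);cv2.imwrite(f'pics/rm{tag}.png',cv2.resize(o[150:250,290:390,::-1],(600,600),interpolation=0))
np.save(f'pics/rm{tag}.npy',m)
E
python3 ringfit.py 14 98 135
```

```text
127
plane slope [ 0.078 -0.08 ] z at axis 113.9 std 1.30 124
```

View pics/rm14.png

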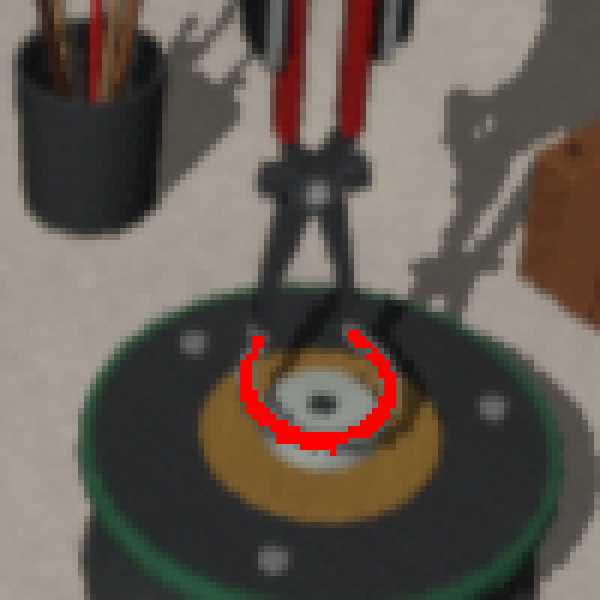

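```bash
cat > rc.py <<'E'
import sys
from h import *
from d import st
from scipy.optimize import least_squares
tag=sys.argv[1];zc=float(sys.argv[2]);sl=float(sys.argv[3]) # ring top z (side frame) at axis, slope along e
e=np.array([.701,-.713]);f=np.array([.713,.701]);ax=np.array([522.9,-24.0])
c=CAL['side'];E=np.array(c['extrinsics']);R=E[:3,:3];o=-R.T@E[:3,3]
def onpl(u,v):
    r=R.T@np.array([(u-c['cx'])/c['fx'],(v-c['cy'])/c['fy'],1]);n=np.array([-sl*e[0],-sl*e[1],1]);p0=np.array([*ax,zc])
    return o+r*(n@(p0-o))/(n@r)
m=np.load(f'pics/rm{tag}.npy');v,u=np.nonzero(m);X=np.array([onpl(a,b)[:2] for a,b in zip(u,v)])-ax
A=X@e;B=X@f
k=A<22
r=least_squares(lambda q:np.hypot(A[k]-q[0],B[k]-q[1])-q[2],[0,0,29],loss='soft_l1')
print('circle A,B,R',r.x.round(2))
print('back A',np.percentile(A,1),'front A',np.percentile(A,99),'B range',B.min().round(1),B.max().round(1),'Bmid',(B.min()+B.max())/2)
for lo in range(-30,36,6):
    q=(A>=lo)&(A<lo+6)
    if q.sum()>3 : 
        b=B[q];print(lo,'B+',b[b>0].round(1).min() if (b>0).any() else '',b.max().round(1),'B-',b.min().round(1),b[b<0].max().round(1) if (b<0).any() else '')
E
python3 - <<'E'
from h import *
z=np.load('pics/side0.npz');P=pts('side',z['d']);H=cv2.cvtColor(z['p'],cv2.COLOR_RGB2HSV)
m=(np.hypot(P[...,0]-524,P[...,1]+25)<60)&(H[...,0]>12)&(H[...,0]<28)&(H[...,1]>110)&(P[...,2]>60)
Q=P[m];A=np.c_[Q[:,:2]-[524,-25],np.ones(len(Q))];print(np.linalg.lstsq(A,Q[:,2],rcond=None)[0])
E
python3 rc.py 14 113.9 0.11
```

```text
[-5.78874809e-03  6.14488124e-03  7.76664532e+01]
circle A,B,R [-8.05  5.64 29.36]
back A -40.99155999691274 front A 17.748031098525555 B range -25.5 36.6 Bmid 5.520929165223013
-30 B+ 22.6 31.9 B- -18.7 -10.9
-24 B+ 26.6 35.4 B- -22.6 -17.1
-18 B+ 30.1 36.6 B- -24.0 -20.9
-12 B+ 31.3 36.0 B- -25.5 -20.7
-6 B+ 31.8 34.8 B- -24.6 -19.8
0 B+ 30.6 33.6 B- -23.0 -18.2
6 B+ 26.9 33.0 B- -19.6 -14.8
12 B+ 23.9 26.3 B- -18.0 -13.1
```

Run:
```python
from h import *
z=np.load('pics/side14.npz');P=pts('side',z['d']);H=cv2.cvtColor(z['p'],cv2.COLOR_RGB2HSV)
e=np.array([.701,-.713]);f=np.array([.713,.701]);ax=np.array([544.,-34.4])
m=(np.hypot(P[...,0]-540,P[...,1]+35)<70)&((H[...,0]<6)|(H[...,0]>174))&(H[...,1]>150)&(P[...,2]>180)
n,l,st,ce=cv2.connectedComponentsWithStats(m.astype(np.uint8))
for i in range(1,n):
    if st[i,4]<15: continue
    Q=P[l==i];A=(Q[:,:2]-ax)@e;B=(Q[:,:2]-ax)@f;print(st[i],'z',Q[:,2].min(),Q[:,2].max(),'dA/dz',np.polyfit(Q[:,2]-225,A,1),'dB/dz',np.polyfit(Q[:,2]-225,B,1))
# dark pliers body
m=(np.hypot(P[...,0]-540,P[...,1]+35)<45)&(P[...,2]>125)&(P[...,2]<270)&(H[...,2]<90)
for a in range(120,200,12):
    k=m&(P[...,2]>a)&(P[...,2]<a+12);Q=P[k]
    if len(Q)>4:A=(Q[:,:2]-ax)@e;B=(Q[:,:2]-ax)@f;print(a,len(Q),'A',np.median(A).round(1),'B',B.min().round(1),B.max().round(1))
```

```text
[336 145   5  29  89] z 215.75795409045392 285.85047426890463 dA/dz [ 0.02683808 -5.55665855] dB/dz [-0.01216176 11.65643636]
[347 144   6  29 124] z 215.03326909611437 285.488235221414 dA/dz [ 0.06090114 -6.55845131] dB/dz [ -0.01708545 -12.90870421]
120 13 A -2.0 B -21.3 17.4
132 27 A -2.5 B -21.1 17.7
144 30 A -2.3 B -20.4 15.6
156 36 A -2.3 B -17.0 13.8
168 38 A -3.1 B -15.2 12.1
180 47 A -3.5 B -23.4 17.0
192 82 A -3.0 B -23.5 19.7
```

```bash
python3 -m crank '[[[0.28,-0.36,0],[0,0,0],-0.22],[[0.28,-0.36,0],[0,0,0],-0.235],[[0,0,0.3],[0,0,0],-0.235],[[0,0,0.4],[0,0,0],-0.235],[[0,0,0.1],[0,0,0],-0.235],[[0,0,0],[0,0,0],-0.235],[[0,0,0],[0,0,0],-0.235]]'
python3 look.py 15 290 150 100 250 150 543.8 -45.4 250 -135.5; python3 ringfit.py 15 95 135
```

```text
time: 16.18
position: [545.2, -43.7, 242.6]
eef_rot: [-0.379, 0.926, 0.0, -0.0]
contact_force: [-0.5, -0.4, -1.8]
finger_gap: 32.7
t16.28 pos [545.2 -43.9 242.8] yaw -135.50 F [-0.1 -0.1 -2.5] gap 33.2 tilt [0.0001 0.0001]
tool cm [ 0.211 -0.009 -0.723]
turn z 0.0
138
plane slope [ 0.081 -0.079] z at axis 104.4 std 1.24 131
```

View pics/z15.png

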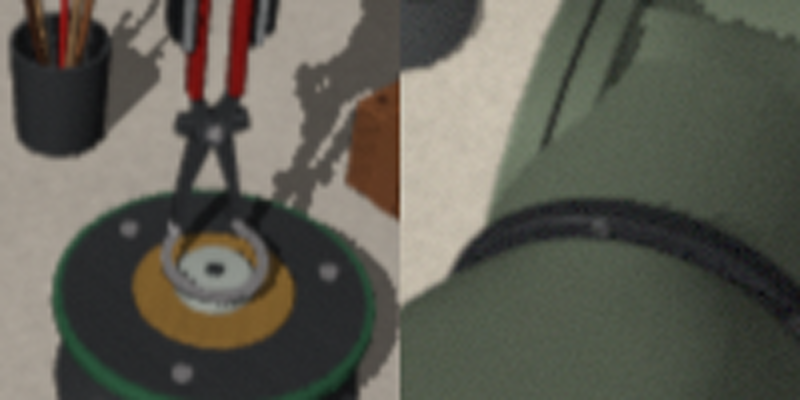

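View pics/rm15.png

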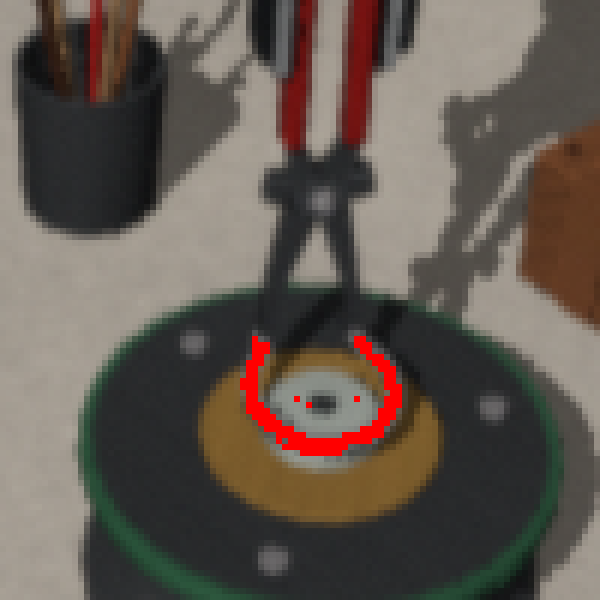

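```bash
python3 rc.py 15 104.8 0.11
python3 - <<'E'
from h import *
# spindle top and brass circle in side frame from side14? use side0, heights in side frame
from scipy.optimize import least_squares
z=np.load('pics/side0.npz');P=pts('side',z['d'])
sp=(np.hypot(P[...,0]-522,P[...,1]+23)<32)&(P[...,2]>85)
H=cv2.cvtColor(z['p'],cv2.COLOR_RGB2HSV)
sp2=(np.hypot(P[...,0]-522,P[...,1]+23)<40)&(H[...,1]<60)&(H[...,2]>95)&(P[...,2]>76)
for m in(sp,sp2):
  v,u=np.nonzero(m);print(u.min(),u.max(),v.min(),v.max(),u.mean(),v.mean())
e=np.array([.701,-.713]);f=np.array([.713,.701])
for m,zz in((sp2,88.),):
    cc=max(cv2.findContours(m.astype(np.uint8),0,1)[0],key=cv2.contourArea)[:,0]
    X=np.array([ray('side',a,b,zz)[:2] for a,b in cc])-[522.9,-24.];A=X@e;B=X@f
    k=A>-10
    r=least_squares(lambda q:np.hypot(A[k]-q[0],B[k]-q[1])-q[2],[0,0,25]);print(r.x,'B',B.min(),B.max(),'A',A.min(),A.max())
E
```

```text
circle A,B,R [-2.48  2.05 29.34]
back A -35.683385733693356 front A 24.06170302442732 B range -29.4 33.3 Bmid 1.9549741989167995
-30 B+ 3.3 24.5 B- -17.0 -2.1
-24 B+ 18.5 28.0 B- -23.2 -15.4
-18 B+ 22.6 31.5 B- -27.1 -19.2
-12 B+ 8.8 33.3 B- -28.6 -11.0
-6 B+ 29.1 32.1 B- -29.4 -24.5
0 B+ 27.8 33.2 B- -29.2 -24.4
6 B+ 26.6 29.6 B- -27.6 -21.0
12 B+ 22.9 28.4 B- -21.7 -19.3
18 B+ 19.1 24.7 B- -22.5 -17.6
333 353 212 226 343.11297071129707 218.94560669456067
334 352 212 227 342.83539094650206 219.63374485596708
[ 1.1809116   0.14831493 23.26740033] B -22.74345782556654 25.49169976927125 A -30.62918068881468 24.78218409534221
```

```bash
python3 -m crank '[[[0.07,-0.13,0],[0,0,0],-0.235],[[0.06,-0.14,0],[0,0,0],-0.235],[[0,0,0.2],[0,0,0],-0.235],[[0,0,0.2],[0,0,0],-0.235],[[0,0,0],[0,0,0],-0.235],[[0,0,0],[0,0,0],-0.235]]'
python3 look.py 16 290 150 100 250 150 543.8 -45.4 250 -135.5; python3 ringfit.py 16 95 135; python3 rc.py 16 100.8 0.11
python3 - <<'E'
import cv2
b=cv2.imread('pics/side16.png')[190:240,310:375];cv2.imwrite('pics/z16b.png',cv2.resize(b,(780,600),interpolation=2)[:600])
E
```

```text
time: 16.78
position: [546.1, -46.7, 238.5]
eef_rot: [-0.379, 0.926, 0.0, -0.0]
contact_force: [0.0, 0.5, -1.7]
finger_gap: 32.7
t16.88 pos [546.2 -46.7 238.7] yaw -135.50 F [-0.6 -0.1 -2.9] gap 33.3 tilt [-0.      0.0001]
tool cm [ 0.077  0.262 -1.13 ]
turn z -0.0
127
plane slope [ 0.088 -0.076] z at axis 100.3 std 0.99 122
circle A,B,R [-0.1   0.64 28.97]
back A -31.796529777223558 front A 26.051175918282638 B range -30.7 31.7 Bmid 0.533791205688658
-30 B+ 0.5 19.4 B- -19.9 -0.2
-24 B+ 13.4 25.3 B- -23.8 -13.5
-18 B+ 9.7 28.8 B- -27.6 -19.7
-12 B+ 7.7 30.6 B- -29.1 -23.6
-6 B+ 26.9 31.7 B- -30.7 -25.8
0 B+ 27.5 30.5 B- -29.8 -24.9
6 B+ 26.2 29.3 B- -28.1 -25.6
12 B+ 23.2 28.6 B- -27.1 -19.8
18 B+ 19.4 24.9 B- -23.0 -18.8
24 B+ 18.8 21.2 B- -22.0 -19.6
```

View pics/z16b.png

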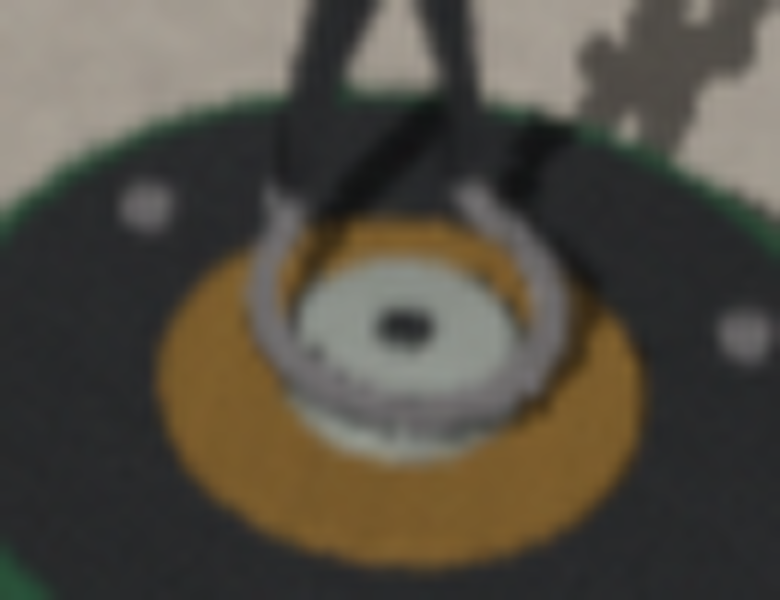

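```bash
python3 -m crank '[[[0,0,0.2],[0,0,0],-0.235],[[0,0,0.2],[0,0,0],-0.235],[[0,0,0],[0,0,0],-0.235]]'; python3 -m crank '[[[0,0,0.2],[0,0,0],-0.235],[[0,0,0],[0,0,0],-0.235]]';python3 look.py 17 290 150 100 250 150 543.8 -45.4 250 -135.5
python3 - <<'E'
import cv2
b=cv2.imread('pics/side17.png')[190:240,310:375];cv2.imwrite('pics/z17b.png',cv2.resize(b,(780,600),interpolation=2)[:600])
E
```

```text
time: 17.13
position: [546.0, -46.7, 234.3]
eef_rot: [-0.379, 0.926, 0.0, -0.0]
contact_force: [0.3, 0.3, -2.6]
finger_gap: 32.9
time: 17.3
position: [546.1, -46.7, 232.4]
eef_rot: [-0.379, 0.926, 0.0, -0.0]
contact_force: [-1.4, 0.8, -2.0]
finger_gap: 32.9
t17.40 pos [546.2 -46.8 232.6] yaw -135.51 F [ 0.4  0.1 -3. ] gap 33.1 tilt [-0.0001  0.0001]
tool cm [ 0.072  0.262 -1.736]
turn z -0.0002
```

View pics/z17b.png

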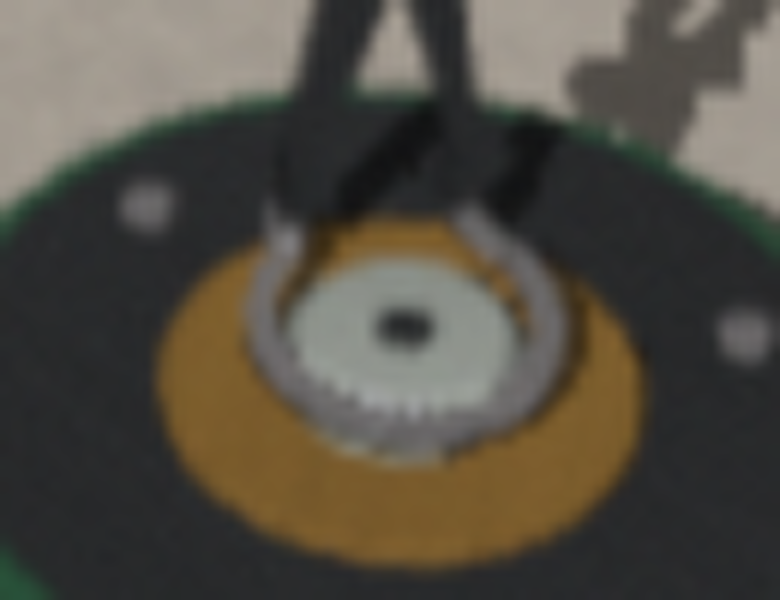

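```bash
python3 -m crank '[[[0,0,0.2],[0,0,0],-0.235],[[0,0,0],[0,0,0],-0.235]]'; python3 -m crank '[[[0,0,0.2],[0,0,0],-0.235],[[0,0,0],[0,0,0],-0.235]]';python3 look.py 18 290 150 100 250 150 543.8 -45.4 250 -135.5
python3 - <<'E'
import cv2
b=cv2.imread('pics/side18.png')[190:240,310:375];cv2.imwrite('pics/z18b.png',cv2.resize(b,(780,600),interpolation=2)[:600])
E
```

```text
time: 17.57
position: [546.1, -46.7, 230.4]
eef_rot: [-0.379, 0.926, 0.0, -0.0]
contact_force: [0.5, -0.2, -2.0]
finger_gap: 33.1
time: 17.73
position: [546.1, -46.7, 228.4]
eef_rot: [-0.379, 0.926, 0.0, -0.0]
contact_force: [-0.5, 0.3, -1.5]
finger_gap: 32.9
t17.83 pos [546.1 -46.8 228.6] yaw -135.51 F [-0.4  0.5 -1.8] gap 32.8 tilt [-0.0002  0.0001]
tool cm [ 0.07   0.262 -2.137]
turn z -0.0001
```

View pics/z18b.png

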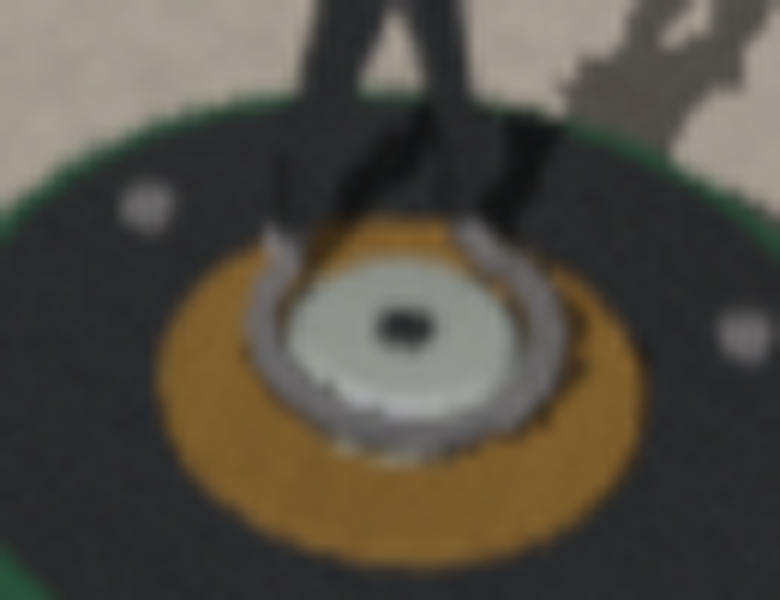

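```bash
sed -i 's/^m=(np.hypot.*/rr=np.hypot(P[...,0]-523,P[...,1]+24);m=(rr<60)\&(P[...,2]>zlo)\&(P[...,2]<zhi)\&(S[...,1]<60)\&(S[...,2]>95)\&(rr>26.5)/' ringfit.py; python3 ringfit.py 16 92 120;python3 ringfit.py 17 84 120;python3 ringfit.py 18 82 120; python3 rc.py 18 91.5 0.05;python3 rc.py 17 94.3 0.11|head -2
```

```text
114
plane slope [ 0.09 -0.08] z at axis 100.3 std 1.10 108
111
plane slope [ 0.048 -0.058] z at axis 94.7 std 1.24 108
91
plane slope [ 0.003 -0.005] z at axis 92.7 std 1.17 88
circle A,B,R [ 1.61 -0.31 29.09]
back A -31.22342208946517 front A 28.867975706396145 B range -31.4 31.4 Bmid 0.040900971564578725
-30 B+ 1.4 18.7 B- -16.1 -0.3
-24 B+ 10.9 22.1 B- -22.4 -11.3
-18 B+ 19.1 23.8 B- -26.4 -23.2
-12 B+ 24.9 29.7 B- -27.2 -24.0
-6 B+ 24.2 31.4 B- -31.3 -28.1
0 B+ 27.0 30.1 B- -30.5 -27.3
6 B+ 26.4 28.8 B- -31.4 -26.4
12 B+ 25.0 28.1 B- -28.1 -28.1
18 B+ 18.7 24.3 B- -24.0 -19.0
24 B+ 18.0 22.2 B- -20.6 -20.6
circle A,B,R [ 0.34  0.34 29.36]
back A -32.29886795929255 front A 27.226242095031658 B range -31.2 31.4 Bmid 0.09602239460016371
```

View pics/rm18.png

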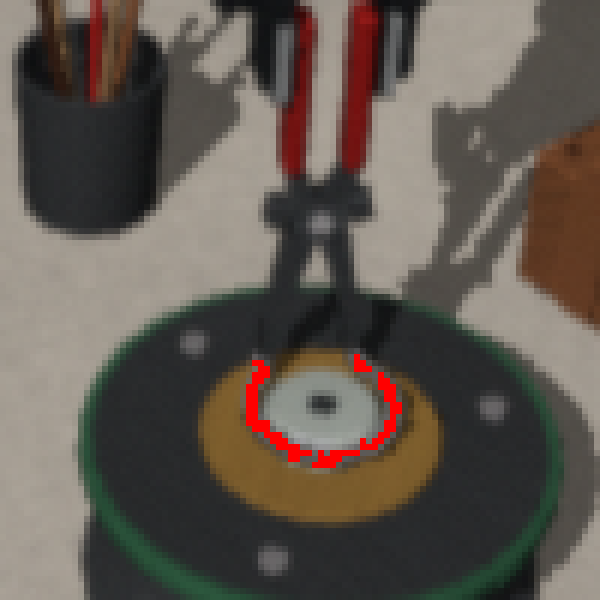

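```bash
python3 -m crank '[[[0,0.08,0],[0,0,0],-0.235],[[0,0.07,0],[0,0,0],-0.235],[[0,0,0],[0,0,0],-0.235],[[0,0,0],[0,0,0],-0.235]]';python3 look.py 19 290 150 100 250 150 543.8 -45.4 250 -135.5;python3 ringfit.py 19 80 120; python3 rc.py 19 91.5 0.05
python3 - <<'E'
import cv2
b=cv2.imread('pics/side19.png')[190:240,310:375];cv2.imwrite('pics/z19b.png',cv2.resize(b,(780,600),interpolation=2)[:600])
E
```

```text
time: 18.17
position: [545.1, -45.6, 228.7]
eef_rot: [-0.379, 0.926, 0.0, 0.0]
contact_force: [-0.3, -0.3, -1.6]
finger_gap: 33.3
t18.27 pos [545.1 -45.7 228.7] yaw -135.51 F [ 0.5 -0.  -2.3] gap 33.1 tilt [0.     0.0001]
tool cm [ 0.073  0.115 -2.127]
turn z -0.0001
110
plane slope [ 0.056 -0.05 ] z at axis 91.4 std 1.29 107
circle A,B,R [-0.81  0.3  29.62]
back A -34.158829823622064 front A 28.668084510210367 B range -31.3 32.1 Bmid 0.3884204932870876
-30 B+ 2.1 18.7 B- -18.5 -0.3
-24 B+ 15.7 26.9 B- -24.8 -16.8
-18 B+ 23.8 28.6 B- -26.4 -23.2
-12 B+ 25.6 32.1 B- -29.7 -24.0
-6 B+ 28.4 31.4 B- -31.3 -28.1
0 B+ 27.0 30.1 B- -30.5 -25.6
6 B+ 26.4 28.8 B- -29.7 -26.4
12 B+ 25.0 28.1 B- -28.1 -17.4
18 B+ 18.7 24.3 B- -24.0 -17.4
24 B+ 18.0 22.2 B- -20.6 -20.6
```

View pics/z19b.png

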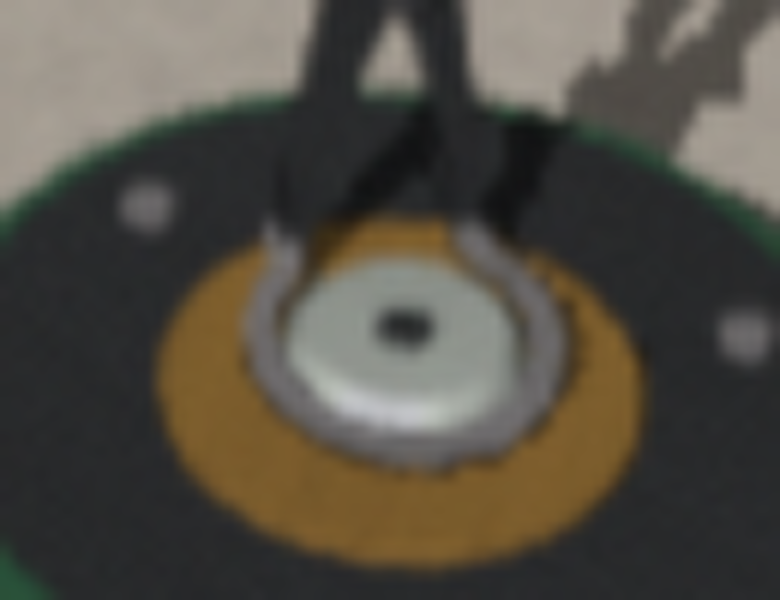

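```bash
python3 -m crank '[[[0,0.03,0.2],[0,0,0],-0.235],[[0,0,0],[0,0,0],-0.235]]';python3 -m crank '[[[0,0,0.2],[0,0,0],-0.235],[[0,0,0],[0,0,0],-0.235]]';python3 -m crank '[[[0,0,0.2],[0,0,0],-0.235],[[0,0,0],[0,0,0],-0.235]]';python3 look.py 20 290 150 100 250 150 543.8 -45.4 250 -135.5;python3 ringfit.py 20 76 120
python3 - <<'E'
import cv2
b=cv2.imread('pics/side20.png')[190:240,310:375];cv2.imwrite('pics/z20b.png',cv2.resize(b,(780,600),interpolation=2)[:600])
E
```

```text
time: 18.43
position: [544.8, -45.4, 226.4]
eef_rot: [-0.379, 0.926, 0.0, -0.0]
contact_force: [-0.5, 0.0, -2.5]
finger_gap: 32.8
time: 18.6
position: [544.8, -45.4, 224.4]
eef_rot: [-0.379, 0.926, 0.0, -0.0]
contact_force: [1.0, 1.0, -2.7]
finger_gap: 32.9
time: 18.77
position: [544.8, -45.4, 222.4]
eef_rot: [-0.379, 0.926, 0.0, -0.0]
contact_force: [-0.3, 0.7, -2.9]
finger_gap: 33.2
t18.87 pos [544.9 -45.5 222.6] yaw -135.51 F [ 0.3 -0.8 -1.9] gap 33.0 tilt [-0.0002  0.0001]
tool cm [ 0.072  0.081 -2.736]
turn z -0.0001
124
plane slope [ 0.065 -0.055] z at axis 85.1 std 1.19 115
```

View pics/z20b.png

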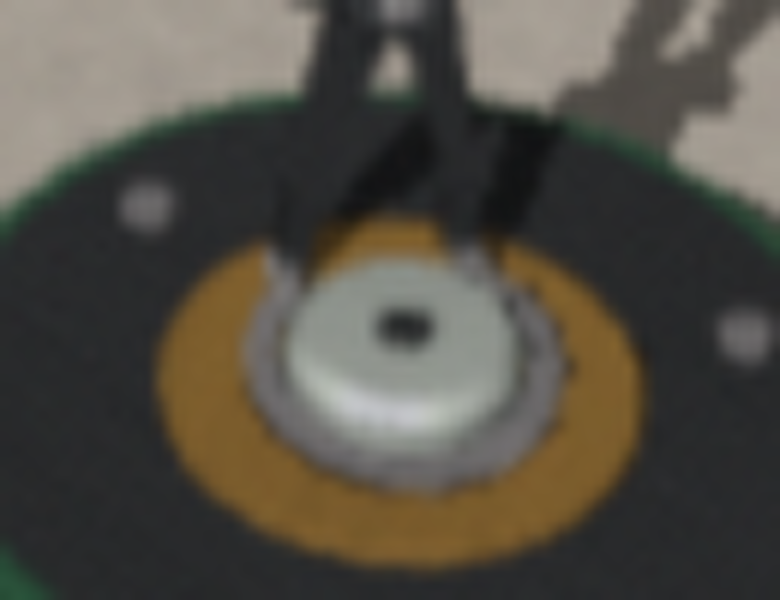

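```bash
for i in 1 2 ; do :; done; python3 -m crank '[[[0,0,0.2],[0,0,0],-0.235],[[0,0,0],[0,0,0],-0.235]]';python3 -m crank '[[[0,0,0.1],[0,0,0],-0.235],[[0,0,0],[0,0,0],-0.235]]';python3 -m crank '[[[0,0,0.1],[0,0,0],-0.235],[[0,0,0],[0,0,0],-0.235]]'
```

```text
time: 19.03
position: [544.9, -45.5, 220.5]
eef_rot: [-0.379, 0.926, 0.0, -0.0]
contact_force: [0.6, 0.5, -2.0]
finger_gap: 33.0
time: 19.2
position: [544.9, -45.5, 219.6]
eef_rot: [-0.379, 0.926, 0.0, -0.0]
contact_force: [-0.3, -0.3, -2.0]
finger_gap: 32.8
time: 19.37
position: [544.9, -45.5, 218.6]
eef_rot: [-0.379, 0.926, 0.0, -0.0]
contact_force: [0.3, -0.4, -2.8]
finger_gap: 33.0
```

```bash
python3 -m crank '[[[0,0,0.1],[0,0,0],-0.235],[[0,0,0],[0,0,0],-0.235]]'; python3 ringfit.py 20 76 120 >/dev/null; python3 look.py 21 290 150 100 250 150 543.8 -45.4 250 -135.5;python3 ringfit.py 21 74 120
```

```text
time: 19.53
position: [544.9, -45.5, 217.6]
eef_rot: [-0.379, 0.926, 0.0, -0.0]
contact_force: [0.0, -0.4, -1.7]
finger_gap: 33.2
t19.63 pos [544.9 -45.5 217.7] yaw -135.51 F [ 0.4  0.4 -1.7] gap 33.1 tilt [-0.0001  0.0001]
tool cm [ 0.073  0.083 -3.232]
turn z -0.0001
93
plane slope [ 0.003 -0.007] z at axis 82.4 std 1.14 83
```

```bash
python3 -m crank '[[[0,0,0.1],[0,0,0],-0.235],[[0,0,0],[0,0,0],-0.235]]';python3 -m crank '[[[0,0,0.1],[0,0,0],-0.235],[[0,0,0],[0,0,0],-0.235]]'
```

```text
time: 19.8
position: [545.0, -45.5, 216.8]
eef_rot: [-0.379, 0.926, -0.0, 0.0]
contact_force: [-0.4, 0.3, 3.1]
finger_gap: 33.0
time: 19.97
position: [545.0, -45.5, 215.7]
eef_rot: [-0.379, 0.926, -0.0, 0.0]
contact_force: [-1.1, -0.6, 2.4]
finger_gap: 32.8
```

```bash
python3 -m crank '[[[0,0,0.1],[0,0,0],-0.235],[[0,0,0],[0,0,0],-0.235]]';python3 -m crank '[[[0,0,0.1],[0,0,0],-0.235],[[0,0,0],[0,0,0],-0.235]]'; python3 -m crank '[[[0,0,0.05],[0,0,0],-0.235],[[0,0,0],[0,0,0],-0.235],[[0,0,0],[0,0,0],-0.235]]';python3 look.py 22 290 150 100 250 150 543.8 -45.4 250 -135.5;python3 ringfit.py 22 70 120
python3 - <<'E'
import cv2
b=cv2.imread('pics/side22.png')[190:240,310:375];cv2.imwrite('pics/z22b.png',cv2.resize(b,(780,600),interpolation=2)[:600])
E
```

```text
time: 20.13
position: [545.0, -45.5, 214.7]
eef_rot: [-0.379, 0.926, 0.0, 0.0]
contact_force: [-0.1, -0.5, 3.1]
finger_gap: 32.7
time: 20.3
position: [545.0, -45.5, 213.7]
eef_rot: [-0.379, 0.926, 0.0, 0.0]
contact_force: [-0.3, 1.0, 4.5]
finger_gap: 33.2
time: 20.55
position: [545.0, -45.5, 213.3]
eef_rot: [-0.379, 0.926, -0.0, 0.0]
contact_force: [-0.6, -0.7, 4.6]
finger_gap: 33.1
t20.65 pos [545.  -45.5 213.3] yaw -135.51 F [-0.5 -0.7  5.3] gap 33.0 tilt [0.0002 0.0001]
tool cm [ 0.076  0.089 -3.67 ]
turn z -0.0001
79
plane slope [0.001 0.004] z at axis 78.3 std 1.16 70
```

View pics/z22b.png

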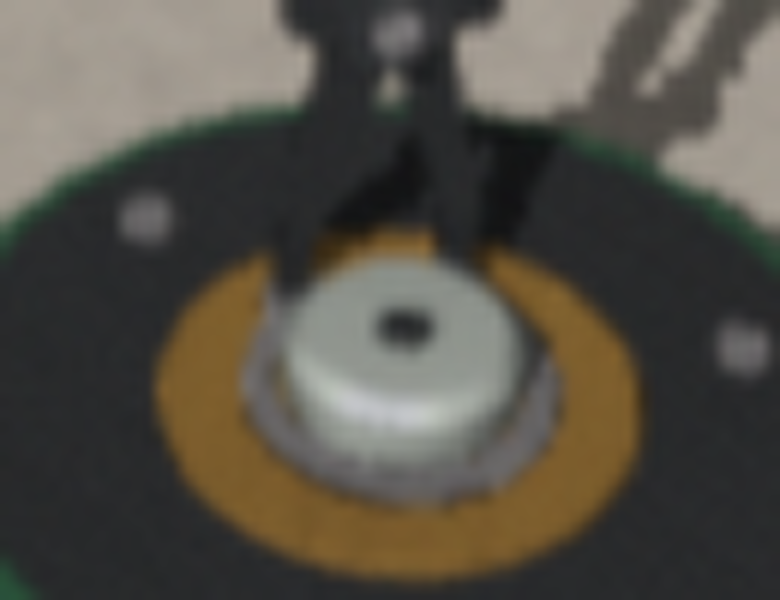

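```bash
python3 -m crank '[[[0,0,0.07],[0,0,0],-0.235],[[0,0,0],[0,0,0],-0.235],[[0,0,0],[0,0,0],-0.235]]'; python3 -m crank '[[[0,0,0.02],[0,0,0],-0.19],[[0,0,0.03],[0,0,0],-0.14],[[0,0,0],[0,0,0],-0.14],[[0,0,0],[0,0,0],-0.14]]'
```

```text
time: 20.9
position: [545.0, -45.5, 212.6]
eef_rot: [-0.379, 0.926, -0.0, 0.0]
contact_force: [-0.2, -0.3, 5.6]
finger_gap: 33.0
time: 21.23
position: [545.1, -45.3, 212.1]
eef_rot: [-0.379, 0.926, 0.0, 0.0]
contact_force: [0.4, -0.0, 6.8]
finger_gap: 36.9
```

```bash
python3 -m crank '[[[0,0,0.02],[0,0,0],-0.1],[[0,0,0.02],[0,0,0],-0.06],[[0,0,0],[0,0,0],-0.06],[[0,0,0],[0,0,0],-0.06]]'; python3 look.py 23 290 150 100 250 150 543.8 -45.4 250 -135.5;python3 ringfit.py 23 70 120
python3 - <<'E'
import cv2
b=cv2.imread('pics/side23.png')[190:240,310:375];cv2.imwrite('pics/z23b.png',cv2.resize(b,(780,600),interpolation=2)[:600])
E
```

```text
time: 21.57
position: [545.2, -45.3, 211.7]
eef_rot: [-0.379, 0.926, 0.0, 0.0]
contact_force: [1.0, 0.6, 6.0]
finger_gap: 40.2
t21.67 pos [545.2 -45.3 211.7] yaw -135.50 F [1.3 0.6 5.9] gap 40.3 tilt [0.0006 0.0004]
tool cm [ 0.101  0.086 -3.827]
turn z -0.0
74
plane slope [0.001 0.014] z at axis 78.1 std 1.08 65
```

View pics/z23b.png

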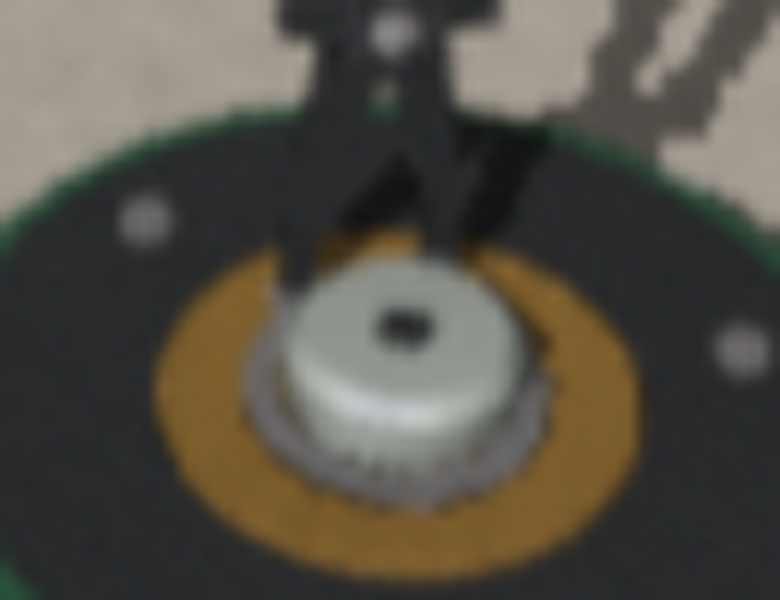

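```bash
python3 -m crank '[[[0,0,0.03],[0,0,0],-0.02],[[0,0,0.02],[0,0,0],0.02],[[0,0,0],[0,0,0],0.02],[[0,0,0],[0,0,0],0.02]]';python3 -m crank '[[[0,0,0.03],[0,0,0],0.06],[[0,0,0.03],[0,0,0],0.1],[[0,0,0],[0,0,0],0.1],[[0,0,0],[0,0,0],0.1]]'; python3 look.py 24 290 150 100 250 150 543.8 -45.4 250 -135.5;python3 ringfit.py 24 70 120
python3 - <<'E'
import cv2
b=cv2.imread('pics/side24.png')[190:240,310:375];cv2.imwrite('pics/z24b.png',cv2.resize(b,(780,600),interpolation=2)[:600])
E
```

```text
time: 22.0
position: [545.1, -45.4, 211.2]
eef_rot: [-0.379, 0.926, 0.0, 0.0]
contact_force: [1.3, 0.3, 4.3]
finger_gap: 43.3
time: 22.33
position: [545.1, -45.4, 210.6]
eef_rot: [-0.379, 0.926, 0.0, 0.0]
contact_force: [0.6, -0.2, 5.3]
finger_gap: 47.2
t22.43 pos [545.1 -45.3 210.6] yaw -135.50 F [0.4 0.2 5.8] gap 47.2 tilt [0.0004 0.0003]
tool cm [ 0.094  0.085 -3.938]
turn z -0.0
69
plane slope [-0.033  0.036] z at axis 77.5 std 1.01 62
```

View pics/z24b.png

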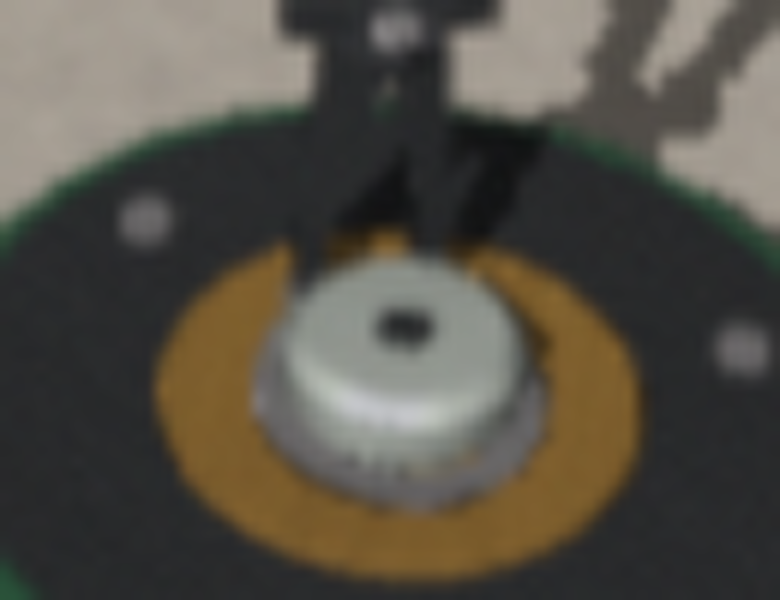

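```bash
python3 -m crank '[[[0,0,0.03],[0,0,0],0.14],[[0,0,0.03],[0,0,0],0.18],[[0,0,0.03],[0,0,0],0.22],[[0,0,0],[0,0,0],0.22],[[0,0,0],[0,0,0],0.22]]';python3 -m crank '[[[0,0,0.04],[0,0,0],0.26],[[0,0,0.04],[0,0,0],0.3],[[0,0,0],[0,0,0],0.3],[[0,0,0],[0,0,0],0.3]]'; python3 look.py 25 290 150 100 250 150 543.8 -45.4 250 -135.5;python3 ringfit.py 25 70 120
python3 - <<'E'
import cv2
b=cv2.imread('pics/side25.png')[190:240,310:375];cv2.imwrite('pics/z25b.png',cv2.resize(b,(780,600),interpolation=2)[:600])
E
```

```text
time: 22.85
position: [545.0, -45.5, 209.7]
eef_rot: [-0.379, 0.926, 0.0, 0.0]
contact_force: [-0.0, -0.0, 6.0]
finger_gap: 52.1
time: 23.18
position: [544.9, -45.5, 208.8]
eef_rot: [-0.379, 0.926, 0.0, 0.0]
contact_force: [-0.2, -0.1, 3.4]
finger_gap: 55.5
t23.28 pos [544.9 -45.5 208.8] yaw -135.51 F [0.4 0.3 3.4] gap 55.4 tilt [-0.      0.0001]
tool cm [ 0.074  0.084 -4.12 ]
turn z -0.0002
62
plane slope [-0.02   0.052] z at axis 78.0 std 1.15 56
```

View pics/z25b.png

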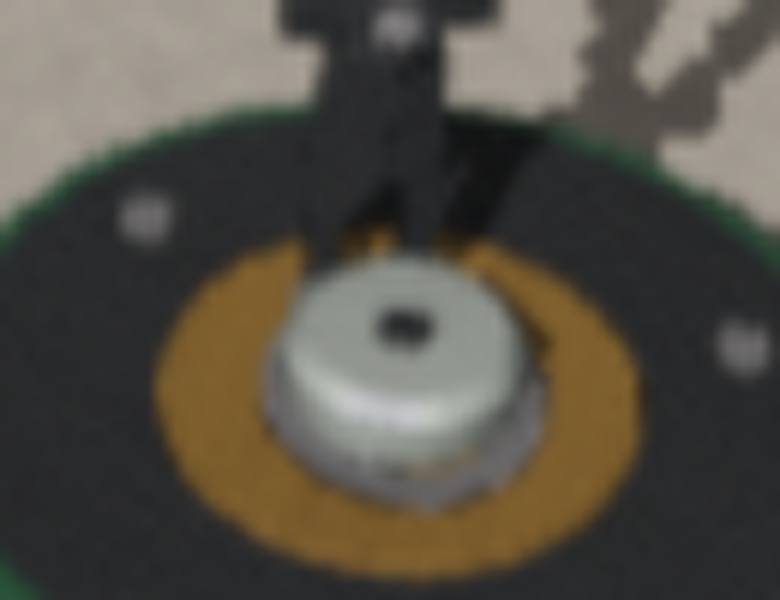

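```bash
python3 -m crank '[[[0,0,0.02],[0,0,0],0.34],[[0,0,0.02],[0,0,0],0.38],[[0,0,0],[0,0,0],0.42],[[0,0,0],[0,0,0],0.45],[[0,0,0],[0,0,0],0.45],[[0,0,0],[0,0,0],0.45]]'; python3 -m crank '[[[0,0,-0.2],[0,0,0],0.45],[[0,0,-0.2],[0,0,0],0.45],[[0,0,0],[0,0,0],0.45]]'; python3 look.py 26 290 150 100 250 150 543.8 -45.4 250 -135.5;python3 ringfit.py 26 70 120
python3 - <<'E'
import cv2
b=cv2.imread('pics/side26.png')[190:240,310:375];cv2.imwrite('pics/z26b.png',cv2.resize(b,(780,600),interpolation=2)[:600])
E
```

```text
time: 23.78
position: [544.8, -45.5, 208.3]
eef_rot: [-0.379, 0.926, 0.0, -0.0]
contact_force: [-0.0, -0.5, -2.3]
finger_gap: 61.9
time: 24.03
position: [545.0, -45.5, 212.8]
eef_rot: [-0.379, 0.926, -0.0, 0.0]
contact_force: [0.7, 0.1, -1.9]
finger_gap: 61.6
t24.13 pos [545.  -45.5 212.5] yaw -135.51 F [ 0.3  0.  -2.4] gap 62.1 tilt [0.0002 0.0001]
tool cm [ 0.078  0.085 -3.745]
turn z -0.0001
68
plane slope [-0.014  0.055] z at axis 77.9 std 0.95 59
```

View pics/z26b.png

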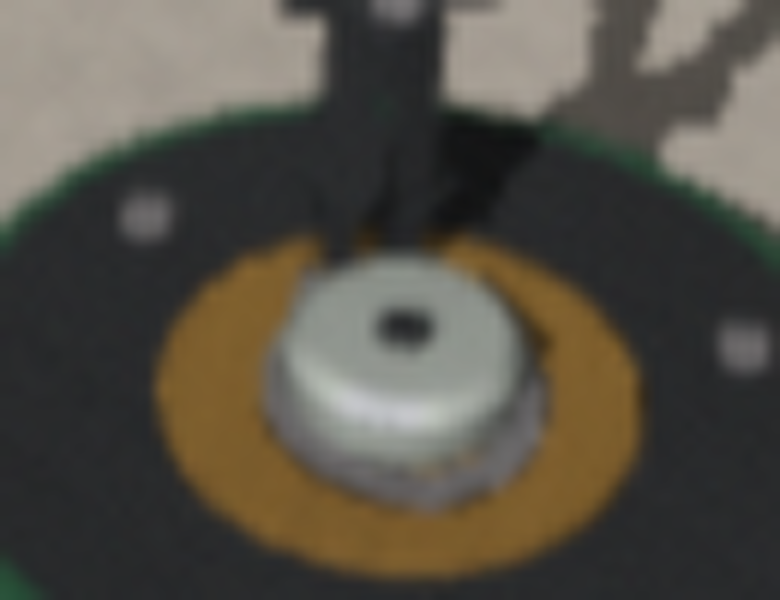

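```bash
python3 -m crank '[[[0,0,-0.2],[0,0,0],0.45],[[0,0,-0.3],[0,0,0],0.45],[[0,0,-0.5],[0,0,0],0.45],[[0,0,-1],[0,0,0],0.45],[[0,0,-1],[0,0,0],0.45],[[0,0,-1],[0,0,0],0.45],[[0,0,-0.5],[0,0,0],0.45],[[0,0,0],[0,0,0],0.45]]'; python3 look.py 27 290 110 130 250 150 543.8 -45.4 250 -135.5;python3 ringfit.py 27 70 83
python3 - <<'E'
import cv2
b=cv2.imread('pics/side27.png')[190:240,310:375];cv2.imwrite('pics/z27b.png',cv2.resize(b,(780,600),interpolation=2)[:600])
E
```

```text
time: 24.8
position: [545.2, -45.5, 258.5]
eef_rot: [-0.379, 0.926, -0.0, 0.001]
contact_force: [0.4, 0.6, -1.8]
finger_gap: 61.7
t24.90 pos [544.8 -45.4 257.2] yaw -135.50 F [-1.1 -0.  -1.6] gap 61.8 tilt [-0.0002  0.0002]
tool cm [0.071 0.071 0.722]
turn z -0.0
55
plane slope [-0.03   0.056] z at axis 77.9 std 1.14 55
```

View pics/z27b.png

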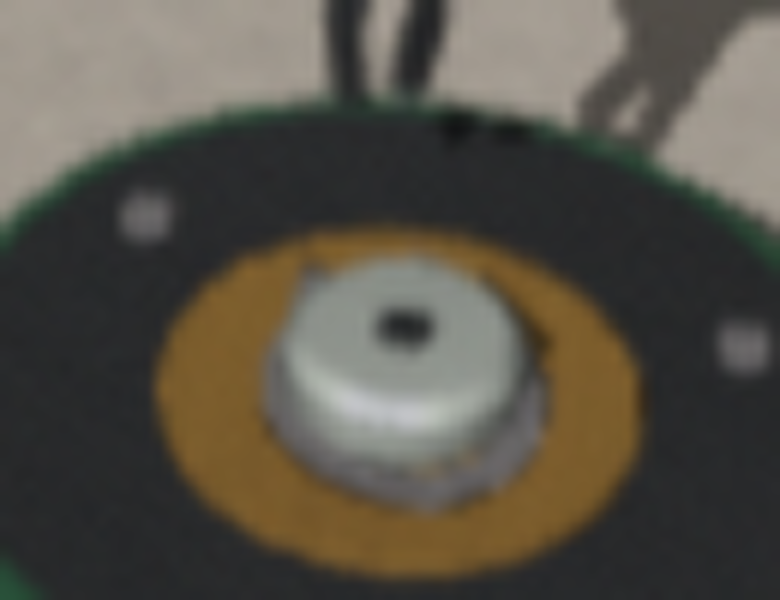

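View pics/z27.png

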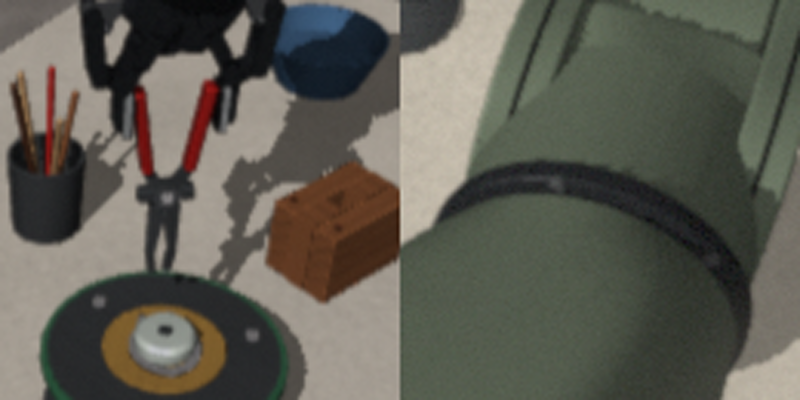

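Run:
```python
from h import *
e=np.array([.701,-.713]);f=np.array([.713,.701])
out=[]
for tag,c,zz in(('0',np.array([501.28,283.3]),15.8),('27',np.array([522.9,-24.]),78.0),('22',np.array([522.9,-24.]),78.3)):
    p=np.load(f'pics/side{tag}.npz')['p']
    B,A=np.mgrid[36:-36:-0.2,-40:36:0.2]
    X=np.stack([c[0]+A*e[0]+B*f[0],c[1]+A*e[1]+B*f[1],np.full_like(A,zz)],-1)
    u=proj('side',X.reshape(-1,3)).reshape(*A.shape,2).astype(np.float32)
    I=cv2.remap(p,u[...,0],u[...,1],cv2.INTER_CUBIC)
    S=cv2.cvtColor(I,cv2.COLOR_RGB2HSV)[...,1]
    for a in(-20,-15,-10,-5,0,5):
        col=S[:,int((a+40)*5)].astype(float);k=np.nonzero(col<80)[0];k=k[(k>5)&(k<355)]
        print(tag,a,'outer B',36-k.min()*.2 if len(k) else None,36-k.max()*.2 if len(k) else None, 'w',(k.max()-k.min())*.2)
    row=S[180].astype(float);k=np.nonzero(row<80)[0];print('  back A',-40+k.min()*.2)
    for r in(22.7,25):cv2.circle(I,(200,180),int(r*5),(255,0,0),1)
    out.append(I[:,:,::-1])
cv2.imwrite('pics/cmp.png',cv2.resize(np.hstack(out),(800,253)))
```

```text
0 -20 outer B 22.0 -21.200000000000003 w 43.2
0 -15 outer B 25.0 -24.6 w 49.6
0 -10 outer B 27.4 -26.800000000000004 w 54.2
0 -5 outer B 28.0 -28.400000000000006 w 56.400000000000006
0 0 outer B 29.2 -29.200000000000003 w 58.400000000000006
0 5 outer B 28.6 -29.0 w 57.6
  back A -33.6
27 -20 outer B 24.4 -24.200000000000003 w 48.6
27 -15 outer B 26.799999999999997 -26.6 w 53.400000000000006
27 -10 outer B 28.4 -28.200000000000003 w 56.6
27 -5 outer B 29.0 -29.400000000000006 w 58.400000000000006
27 0 outer B 28.6 -29.0 w 57.6
27 5 outer B 27.6 -29.400000000000006 w 57.0
  back A -36.4
22 -20 outer B 26.799999999999997 -26.6 w 53.400000000000006
22 -15 outer B 30.0 -29.0 w 59.0
22 -10 outer B 31.4 -30.799999999999997 w 62.2
22 -5 outer B 32.4 -32.400000000000006 w 64.8
22 0 outer B 32.6 -32.60000000000001 w 65.2
22 5 outer B 32.2 -32.0 w 64.2
  back A -35.0
```

View pics/cmp.png

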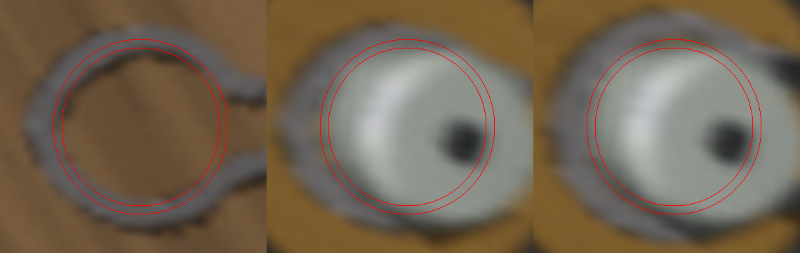

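```bash
python3 - <<'E'
from h import *
for t in('0','22','27'):
    z=np.load(f'pics/side{t}.npz');P=pts('side',z['d']);H=cv2.cvtColor(z['p'],cv2.COLOR_RGB2HSV)
    m=(np.hypot(P[...,0]-524,P[...,1]+25)<48)&(np.hypot(P[...,0]-524,P[...,1]+25)>36)&(H[...,0]>12)&(H[...,0]<28)&(H[...,1]>110)
    print(t,P[m][:,2].mean(),m.sum())
E
python3 d.py 492.5 -294 257 -105.7
```

```text
0 77.94147633028929 344
22 74.48554662278482 310
27 75.12182205426303 326
t24.90 pos [544.8 -45.4 257.2] yaw -135.50 F [-1.1 -0.  -1.6] gap 61.8 tilt [-0.0002  0.0002]
tool cm [ 2.1155e+01 -1.4065e+01  1.9000e-02]
turn z -0.5201
```

```bash
python3 -m crank '[[[0.8,-0.5,0],[0,0,0],0.43],[[1.6,-1.07,0],[0,0,0],0.43],[[2,-1.3,0],[0,0,0],0.43],[[2,-1.3,0],[0,0,0],0.43],[[2,-1.3,0],[0,0,0],0.43],[[2,-1.3,0],[0,0,0],0.43],[[2,-1.3,0],[0,0,0],0.43],[[2,-1.3,0],[0,0,0],0.43],[[2,-1.3,0],[0,0,0],0.43],[[2,-1.4,0],[0,0,0],0.43],[[1.6,-1.1,0],[0,0,0],0.43],[[1.15,-0.9,0],[0,0,0],0.43]]'
python3 -m crank '[[[0,0,0],[0,0,-0.1],0.43],[[0,0,0],[0,0,-0.1],0.43],[[0,0,0],[0,0,-0.1],0.43],[[0,0,0],[0,0,-0.11],0.43],[[0,0,0],[0,0,-0.11],0.43],[[0,0,0],[0,0,0],0.43],[[0,0,0],[0,0,0],0.43]]'; python3 look.py 28 330 80 130 380 180 492.5 -294 215 -105.7
```

```text
time: 25.9
position: [491.2, -296.6, 256.9]
eef_rot: [-0.378, 0.926, 0.0, -0.001]
contact_force: [0.1, -0.3, -1.1]
finger_gap: 61.0
time: 26.48
position: [492.1, -294.6, 257.1]
eef_rot: [-0.602, 0.798, 0.0, -0.0]
contact_force: [-0.1, -0.4, -1.9]
finger_gap: 61.3
t26.58 pos [ 492.3 -294.3  257.1] yaw -105.94 F [ 0.4 -0.2 -1.7] gap 61.3 tilt [-0.0005  0.0002]
tool cm [-0.035 -0.008  4.213]
turn z -0.0041
```

View pics/z28.png

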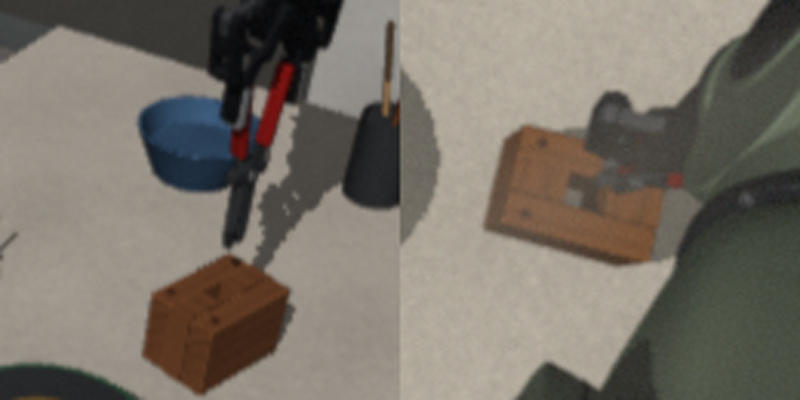

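Run:
```python
from h import *
cv2.imwrite('pics/z28b.png',cv2.resize(cv2.imread('pics/side28.png')[145:205,370:435],(650,600),interpolation=2))
```

```text
(no output)
```

View pics/z28b.png

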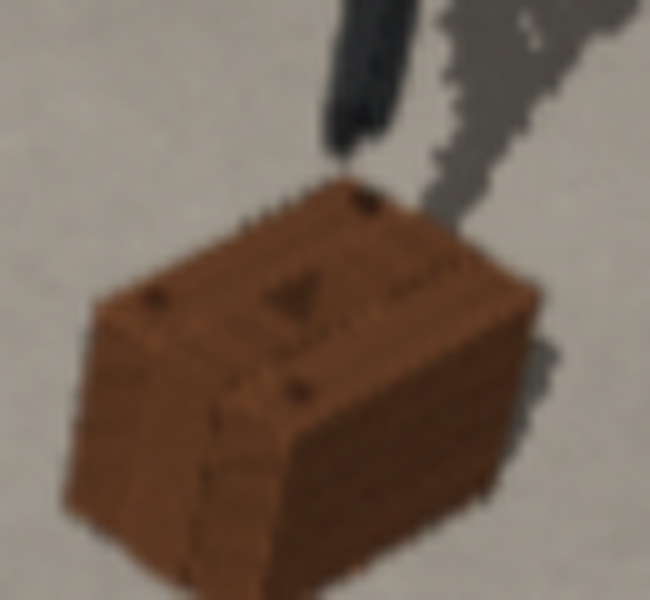

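Run:
```python
from h import *
b=ray('side',401.8,175.0,74.8)
ex=np.array([.9617,-.274]); yv=np.array([.274,.9617])
for zt in(125.5,127,128.5):
    t=ray('side',405.9,159.6,zt);d=(b-t)[:2];print(zt,b.round(1),t.round(1),'need world',d.round(1),'tool x %.1f y %.1f'%(-(d@yv),-(d@ex)))
for q in((98,305),(345,178),(540,292),(297,430)): print(ray('side',370+q[0]/10,145+q[1]/10,74.8).round(1))
# top view of the block now
```

```text
125.5 [ 490.5 -292.    74.8] [ 489.6 -297.2  125.5] need world [0.8 5.2] tool x -5.2 y 0.6
127 [ 490.5 -292.    74.8] [ 488.9 -295.   127. ] need world [1.6 3. ] tool x -3.3 y -0.7
128.5 [ 490.5 -292.    74.8] [ 488.2 -292.8  128.5] need world [2.3 0.8] tool x -1.4 y -2.0
[ 540.2 -252.    74.8]
[ 510.5 -352.9   74.8]
[ 440.5 -334.1   74.8]
[ 469.1 -233.6   74.8]
```

```bash
python3 -m crank '[[[-0.25,0,0.6],[0,0,0],0.45],[[0,0,1.2],[0,0,0],0.46],[[0,0,1.2],[0,0,0],0.47],[[0,0,0.8],[0,0,0],0.47],[[0,0,0.3],[0,0,0],0.47],[[0,0,0],[0,0,0],0.47],[[0,0,0],[0,0,0],0.47]]'; python3 look.py 29 330 80 130 380 180 492.5 -294 215 -105.7;python3 - <<'E'
from h import *
cv2.imwrite('pics/z29b.png',cv2.resize(np.hstack([cv2.imread('pics/side29.png')[145:205,370:435],cv2.imread('pics/top29.png')[210:270,405:470]]),(800,370),interpolation=2))
E
```

```text
time: 27.17
position: [493.4, -291.7, 216.6]
eef_rot: [-0.604, 0.797, -0.0, -0.0]
contact_force: [0.8, -0.7, -1.3]
finger_gap: 62.6
t27.27 pos [ 493.5 -291.8  216.9] yaw -105.73 F [ 0.3 -1.  -1.9] gap 62.6 tilt [ 0.0007 -0.0004]
tool cm [0.24  0.038 0.19 ]
turn z -0.0005
```

View pics/z29b.png

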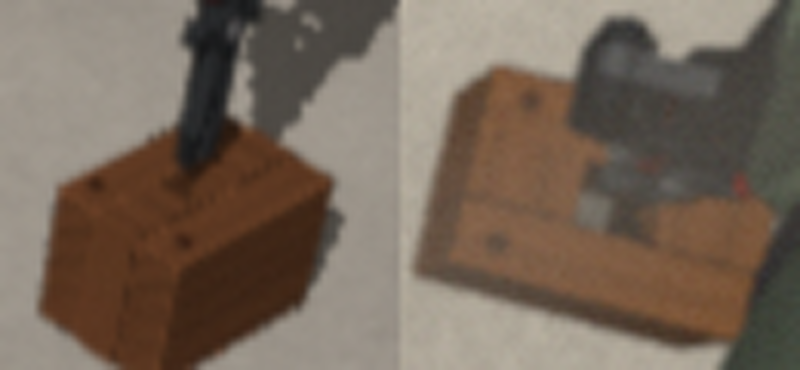

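Run:
```python
from h import *
b=np.array([490.5,-292.])
ex=np.array([.9617,-.274]); yv=np.array([.274,.9617])
for zt in(85.5,87,88.5):
    t=ray('side',402.3,171.2,zt);d=b-t[:2];print(zt,t.round(1),'tool x %.1f y %.1f'%(-(d@yv),-(d@ex)))
cv2.imwrite('pics/z29c.png',cv2.resize(cv2.imread('pics/side29.png')[155:185,385:420],(700,600),interpolation=2))
```

```text
85.5 [ 492.4 -295.3   85.5] tool x -2.6 y 2.7
87 [ 491.7 -293.2   87. ] tool x -0.9 y 1.5
88.5 [ 491.  -291.2   88.5] tool x 0.9 y 0.3
```

View pics/z29c.png

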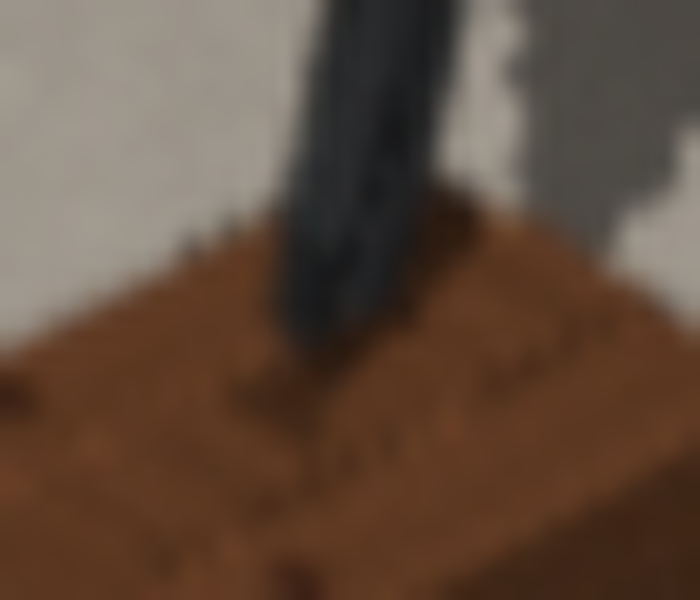

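```bash
python3 -m crank '[[[-0.05,0.1,0.5],[0,0,0],0.47],[[0,0,0.5],[0,0,0],0.47],[[0,0,0.4],[0,0,0],0.47],[[0,0,0],[0,0,0],0.47]]';python3 -m crank '[[[0,0,0.5],[0,0,0],0.47],[[0,0,0.5],[0,0,0],0.47],[[0,0,0.5],[0,0,0],0.47],[[0,0,0],[0,0,0],0.47]]'; python3 look.py 30 330 80 130 380 180 492.5 -294 136 -105.7
```

```text
time: 27.6
position: [492.2, -290.7, 201.4]
eef_rot: [-0.604, 0.797, 0.001, -0.0]
contact_force: [0.5, 0.3, -1.5]
finger_gap: 63.1
time: 27.93
position: [492.1, -290.8, 186.3]
eef_rot: [-0.604, 0.797, 0.001, -0.0]
contact_force: [-0.5, -1.1, -3.6]
finger_gap: 62.6
t28.03 pos [ 492.4 -290.9  187.2] yaw -105.72 F [-0.7 -0.6 -1.3] gap 62.7 tilt [-0.0004  0.0002]
tool cm [ 0.294 -0.093  5.12 ]
turn z -0.0003
```

View pics/z30.png

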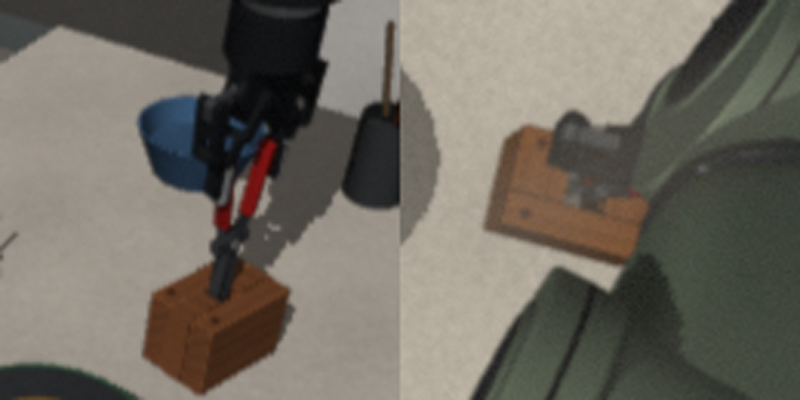

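Tips are inside the well (side view ~(402,176)) with no contact force; going on down.

```bash
python3 -m crank '[[[0,0,0.8],[0,0,0],0.47],[[0,0,0.8],[0,0,0],0.47],[[0,0,0.8],[0,0,0],0.47],[[0,0,0.8],[0,0,0],0.47],[[0,0,0.8],[0,0,0],0.47],[[0,0,0.3],[0,0,0],0.47],[[0,0,0],[0,0,0],0.47]]';python3 -m crank '[[[0,0,0.15],[0,0,0],0.47],[[0,0,0.15],[0,0,0],0.47],[[0,0,0],[0,0,0],0.47]]';python3 -m crank '[[[0,0,0.15],[0,0,0],0.47],[[0,0,0.15],[0,0,0],0.47],[[0,0,0],[0,0,0],0.47]]'
```

```text
time: 28.62
position: [492.2, -290.7, 143.5]
eef_rot: [-0.604, 0.797, 0.001, -0.0]
contact_force: [-0.1, -0.6, -1.8]
finger_gap: 62.9
time: 28.87
position: [492.6, -290.9, 141.4]
eef_rot: [-0.604, 0.797, -0.0, 0.0]
contact_force: [-0.7, -0.6, -1.9]
finger_gap: 62.8
time: 29.12
position: [492.4, -290.9, 138.2]
eef_rot: [-0.604, 0.797, 0.0, -0.0]
contact_force: [0.2, -0.3, -2.4]
finger_gap: 63.1
```

```bash
python3 -m crank '[[[0,0,0.15],[0,0,0],0.47],[[0,0,0],[0,0,0],0.47]]';python3 -m crank '[[[0,0,0.15],[0,0,0],0.47],[[0,0,0],[0,0,0],0.47]]';python3 -m crank '[[[0,0,0.1],[0,0,0],0.47],[[0,0,0],[0,0,0],0.47]]'
```

```text
time: 29.28
position: [492.4, -290.9, 136.7]
eef_rot: [-0.604, 0.797, 0.0, -0.0]
contact_force: [-0.1, -1.7, -1.9]
finger_gap: 62.6
time: 29.45
position: [492.4, -290.9, 135.2]
eef_rot: [-0.604, 0.797, 0.0, -0.0]
contact_force: [-0.6, -0.3, -1.5]
finger_gap: 62.6
time: 29.62
position: [492.6, -291.0, 134.4]
eef_rot: [-0.604, 0.797, -0.0, 0.0]
contact_force: [-1.0, -0.8, 0.4]
finger_gap: 62.8
```

```bash
python3 -m crank '[[[0,0,0.05],[0,0,0],0.5],[[0,0,0],[0,0,0],0.55],[[0,0,0],[0,0,0],0.62],[[0,0,0],[0,0,0],0.75],[[0,0,0],[0,0,0],1],[[0,0,0],[0,0,0],1],[[0,0,0],[0,0,0],1],[[0,0,0],[0,0,0],1]]'; python3 look.py 31 330 80 130 380 180 492.5 -294 250 -105.7
```

```text
time: 30.28
position: [492.5, -290.9, 133.9]
eef_rot: [-0.604, 0.797, 0.0, 0.0]
contact_force: [-0.4, -0.4, 0.1]
finger_gap: 85.2
t30.38 pos [ 492.5 -290.9  133.9] yaw -105.71 F [-0.3  0.5 -0.2] gap 85.2 tilt [-0.0001  0.0001]
tool cm [  0.301  -0.084 -11.612]
turn z -0.0002
```

View pics/z31.png

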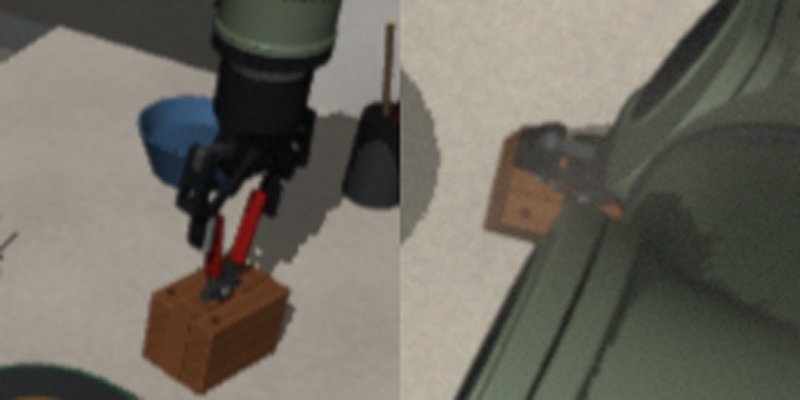

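```bash
python3 -m crank '[[[0,0,-0.4],[0,0,0],1],[[0,0,-0.6],[0,0,0],1],[[0,0,-1],[0,0,0],1],[[0,0,-1.5],[0,0,0],1],[[0,0,-2],[0,0,0],1],[[0,0,-2],[0,0,0],1],[[0,0,-2],[0,0,0],1],[[0,0,-1.5],[0,0,0],1],[[0,0,0],[0,0,0],1]]'
python3 -m crank '[[[1,2,-1],[0,0,0],1],[[1,2,-1],[0,0,0],1],[[1,2,-1],[0,0,0],1],[[1,2,-1],[0,0,0],1],[[1,2,-1],[0,0,0],1],[[1,2,0],[0,0,0],1],[[1,2,0],[0,0,0],1],[[1,2,0],[0,0,0],1],[[0.5,1,0],[0,0,0],1],[[0,0,0],[0,0,0],1],[[0,0,0],[0,0,0],1]]'
python3 look.py 32 270 110 150 290 150 492.5 -294 250 -105.7;python3 ringfit.py 32 70 83
```

```text
time: 31.13
position: [493.2, -291.5, 247.6]
eef_rot: [-0.604, 0.797, -0.002, 0.001]
contact_force: [0.3, 0.5, 1.5]
finger_gap: 85.5
time: 32.05
position: [306.3, -326.7, 294.2]
eef_rot: [-0.604, 0.797, -0.0, 0.0]
contact_force: [1.1, 0.5, 0.5]
finger_gap: 85.3
t32.15 pos [ 306.9 -326.4  293.9] yaw -105.65 F [ 0.8  0.4 -1.2] gap 85.5 tilt [0.0004 0.0002]
tool cm [ -8.131 -16.999   4.396]
turn z 0.0008
33
plane slope [-0.014  0.064] z at axis 78.0 std 1.25 33
```

View pics/z32.png

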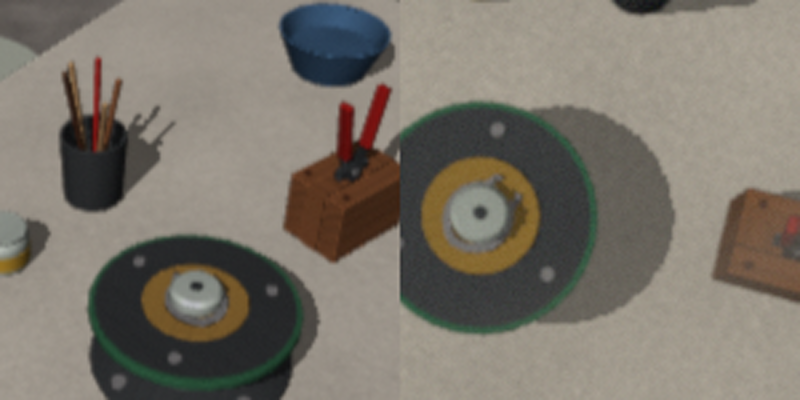

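View pics/top32.png

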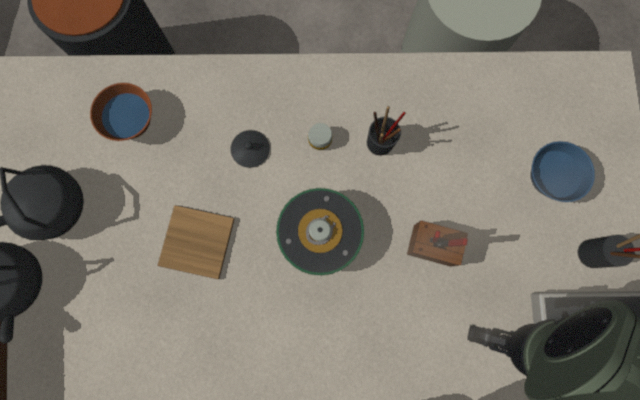

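Run:
```python
from h import *
a=cv2.resize(cv2.imread('pics/top32.png')[205:255,295:345],(400,400),interpolation=2)
b=cv2.resize(cv2.imread('pics/side32.png')[195:245,318:368],(400,400),interpolation=2)
cv2.imwrite('pics/z32b.png',np.hstack([a,b]))
for t in('0','32'):
  for n in('side','top'):
    z=np.load(f'pics/{n}{t}.npz');P=pts(n,z['d']);H=cv2.cvtColor(z['p'],cv2.COLOR_RGB2HSV)
    rr=np.hypot(P[...,0]-524,P[...,1]+25)
    m=(rr<48)&(rr>37)&(H[...,0]>12)&(H[...,0]<28)&(H[...,1]>110)
    red=(np.hypot(P[...,0]-492,P[...,1]+292)<60)&((H[...,0]<6)|(H[...,0]>174))&(H[...,1]>150)&(P[...,2]>95)
    Q=P[red];print(t,n,'brass',P[m][:,2].mean().round(2),'red',Q.mean(0).round(1) if len(Q) else None,np.percentile(Q[:,2],[2,98]).round(1) if len(Q) else '')
```

```text
0 side brass 77.93 red [ 490.7 -291.3  140.4] [105.1 172.9]
0 top brass 80.17 red None 
32 side brass 75.04 red [ 491.  -288.9  140. ] [106.7 172.7]
32 top brass 77.24 red None
```

View pics/z32b.png

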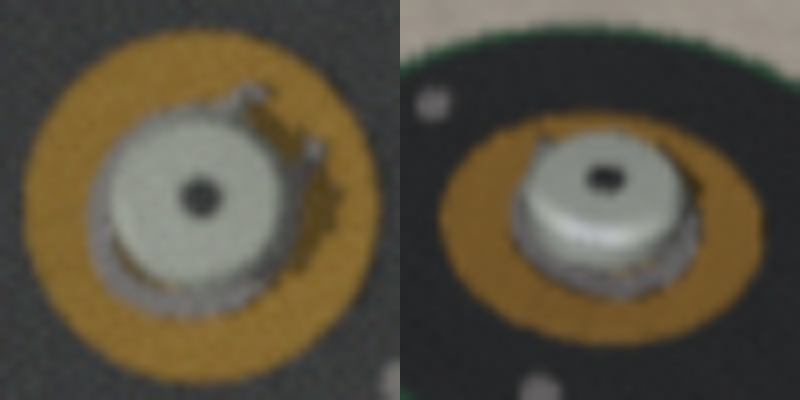

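Run:
```python
from h import *
from scipy.ndimage import binary_erosion
acc={}
for n in('top','side'):
  D=[];p=None
  for i in range(8):
    p,d=robot.camera(n);D.append(np.where(d>0,d,np.nan))
  d=np.nanmean(D,0);P=pts(n,d);H=cv2.cvtColor(p,cv2.COLOR_RGB2HSV)
  off=0 if n=='top' else -2.2
  a=np.array([523.8,-25.2]) if n=='top' else np.array([522.9,-24.])
  rr=np.hypot(P[...,0]-a[0],P[...,1]-a[1])
  ring=(rr<33)&(rr>26)&(H[...,1]<75)&(H[...,2]>60)&(P[...,2]>76+off)&(P[...,2]<86+off)
  br=(rr<48)&(rr>37)&(H[...,0]>12)&(H[...,0]<28)&(H[...,1]>110)
  for nm,m in(('ring',ring),('brass',br)):
    Q=P[m];A=np.c_[Q[:,:2]-a,np.ones(len(Q))];w=np.ones(len(Q),bool)
    for i in range(5):
      c=np.linalg.lstsq(A[w],Q[w,2],rcond=None)[0];r=Q[:,2]-A@c;w=np.abs(r)<2.5*r[w].std()
    print(n,nm,c.round(3),r[w].std().round(2),w.sum())
    if nm=='ring':
      th=np.degrees(np.arctan2(Q[w,1]-a[1],Q[w,0]-a[0]))
      for t in range(-180,180,45):
        k=(th>=t)&(th<t+45)
        if k.sum()>2: print('   ',t,k.sum(),Q[w][k][:,2].mean().round(2), np.hypot(*(Q[w][k][:,:2]-a).T).max().round(1))
```

```text
top ring [ 2.0000e-03 -2.0000e-03  8.1135e+01] 0.52 114
    -180 13 81.33 29.3
    -135 10 81.18 28.2
    -90 10 81.12 32.6
    -45 7 81.33 32.2
    0 5 81.08 28.2
    45 16 81.05 30.3
    90 27 81.15 32.6
    135 26 80.96 32.9
top brass [ 1.0000e-03 -1.0000e-03  7.7131e+01] 0.64 556
side ring [ 1.0000e-03 -4.0000e-03  7.9141e+01] 0.45 62
    -180 7 79.2 30.6
    0 5 79.05 28.0
    45 14 79.03 31.2
    90 18 79.07 32.6
    135 17 79.0 32.4
side brass [-2.000e-03 -0.000e+00  7.511e+01] 0.4 305
```

```bash
python3 -c "
from rig import robot
print(robot.read_state()['time']);print(robot.hand_in())"
```

```text
32.95
the job is handed in; nothing more can be done
None
```

The ring is fitted in the spindle groove and the pliers are back in their block. I handed the job in at 32.95 s of the 72 s allowed; no verdict is reported.

**How it went:** I gripped the pliers lightly, put the tips between the ring ends and spread the ring to about 0.32 rad (estimated). I lowered it over the spindle and pressed the head down with about 8–9 N by the wrist sensor. Then I let the ring close, lifted the pliers clear and stood them back in the well.

**Last checks:**
- **Ring:** averaged depth from both cameras shows it flat, with a tilt of about 0.004 rad. Its top is about 81 mm above the bench, and it rests on the brass face. Its width fits a spread of about 0.06–0.09 rad.
- **Head:** held down about 2.9 mm in both views.
- **Pliers:** upright in the block, with the handles within about 3 mm of where they started. The gripper was clear of everything.
- **Other things on the bench:** they look unmoved in the top view, but I did not measure them.

**Problems and disagreements:**
- **Spindle edge:** the ring's back caught on the cone on the way down. I moved it back 1.5 mm and it passed without a force rise.
- **Cameras:** the two disagreed by about 2–4 mm sideways and 2 mm in height, so I aligned by relative measurements in the side view.
- **Tilt:** earlier single-frame fits gave about 0.065 rad on a few partly hidden points; the averaged measurement did not confirm this.
- **Centring:** the ring sits 0–3 mm off the axis toward its back, depending on how its centre is judged. That is inside the 5 mm limit.

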